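# Repack the reagent kit caddy and close its lid

### The job

Repack the reagent kit for the fridge: stand each of the three capped amber bottles upright on the caddy floor, in the well of matching shape and size, and leave the two opened, uncapped bottles standing where they are. Then put the deep lid over the caddy and press it down until it is fully home on the ledge all round, held by the spring clips at both ends. Never lay a capped bottle over, and do not knock the opened ones.

Things in the scene. Friction and masses are not known exactly. Their poses are not given: they have to be found in the camera images.
- caddy: Purple tray fixed to the bench, 202 (x) x 72 (y) mm, walls 3 thick, 30 high, floor 3 above the bench; bays at x = -66, 0, 66. Outer ledge, top at 14 mm, out to 226 x 94. At each short end a white sprung clip, 28 wide, 48 high, out to x = +-129; hook 20 mm up overhangs the ledge by 5 mm and gives outwards when the lid rim is pressed past (7 to 12 N in all). Origin: centre, bench level; z up.
- insert_large: Grey insert block with a large round well, 54 mm across, right through to the caddy floor. Block 64 x 64 x 24 mm, fixed in any of the caddy's three bays, sides parallel to the caddy's, top 27 mm above the bench. Origin on the well's axis at its underside, 3 mm above the bench. Other bench things stand beyond x = 0.76 m or |y| = 0.5 m.
- insert_small: Grey insert block with a small round well, 34 mm across, right through to the caddy floor. Block 64 x 64 x 24 mm, fixed in any of the caddy's three bays, sides parallel to the caddy's, top 27 mm above the bench. Origin on the well's axis at its underside, 3 mm above the bench.
- insert_square: Grey insert block with a square well, 42 x 42 mm along its x and y, right through to the caddy floor. Block 64 x 64 x 24 mm, fixed in any of the caddy's three bays, sides parallel to the caddy's, top 27 mm above the bench. Origin on the well's axis at its underside, 3 mm above the bench.
- lid: Deep frosted lid, rim down on the bench. Rim 226 (x) x 94 (y) mm, 4 thick; mouth 216 x 86, narrowing to 210 x 82 inside, 72 high; top at 75 mm. Dark bar handle along x: 110 long, 14 wide, 90 to 106 mm up, 15 mm free below: grip across it. About 0.16 kg. Origin: centre of the rim underside, z up. Fits either way round; home, it is 14 mm above the caddy origin; unpressed it rests on the clips.
- bottle_round: Large round amber bottle, unopened: body 46 mm across, straight up to 54 mm, ribbed white screw cap 36 mm across, 78 mm high in all, about 0.09 kg. Origin at the centre of its underside, z up.
- vial: Slim round amber vial, unopened: body 24 mm across, straight up to 50 mm, ribbed white screw cap 23 mm across, 66 mm high in all, about 0.04 kg. Origin at the centre of its underside, z up.
- bottle_square: Square amber bottle, unopened: body 32 x 32 mm (sides along its x and y), straight up to 52 mm, ribbed white screw cap 27 mm across, 72 mm high in all, about 0.07 kg. Origin at the centre of its underside, z up.
- open_round: Look-alike to leave alone: the same large round amber bottle, 46 mm across, but opened: no cap, a bare amber neck 30 mm across with a dark open mouth, 68 mm high. Origin at the centre of its underside.
- open_vial: Look-alike to leave alone: the same slim amber vial, 24 mm across, but opened: no cap, a bare amber neck 20 mm across with a dark open mouth, 60 mm high. Origin at the centre of its underside.

How it is judged (in metres and radians):
On the way, in this order (a step that is already met when the one before it is completed fails the run):
1. the three capped bottles stand in their matching wells (horizontal distance between bottle_round and insert_large below 0.01 m and z of each of bottle_round, vial, bottle_square in the frame of caddy below 0.009 m and angle between each of bottle_round, vial, bottle_square's own z axis and vertical below 0.12 rad and horizontal distance between vial and insert_small below 0.01 m and horizontal distance between bottle_square and insert_square below 0.01 m), for 0.2 s.
2. the lid is pressed home on the caddy (z of lid in the frame of caddy between 0.01 and 0.0175 m and horizontal distance between lid and caddy below 0.01 m and angle between lid's own z axis and vertical below 0.04 rad and angle between the x axis of lid and the x axis of caddy, either way round below 0.12 rad), for 0.2 s.
At the end, for the whole second after the job is handed in: Each capped bottle upright (0.12 rad), underside < 9 mm above the bench, within 10 mm of its own well axis; lid 10-17.5 mm above the caddy origin, within 10 mm, level to 0.04 rad, aligned to 0.12 rad; opened bottles upright within 20 mm of their start; all at rest (< 20 mm/s) (all of step 1 and all of step 2 and distance of each of open_round, open_vial from where it was at the start of the episode below 0.02 m and angle between each of open_round, open_vial's own z axis and vertical below 0.12 rad and linear speed of each of bottle_round, vial, bottle_square, lid, open_round, open_vial below 0.02 m/s); the robot touches nothing.
It fails at once if an opened bottle is shifted by more than 20 mm or knocked over (distance of any of open_round, open_vial from where it was at the start of the episode above 0.02 m or angle between any of open_round, open_vial's own z axis and vertical above 0.5 rad).
It fails at once if a capped bottle is laid over (tipped by more than 0.8 rad) (angle between any of bottle_round, vial, bottle_square's own z axis and vertical above 0.8 rad).
It also fails if it takes over 104 s, if anything falls off the work surface, if the arm or the gripper's body presses on something with over 40 N, if the wrist force passes 120 N, or if a joint passes its speed limit or range.

### The arm

A 6-joint arm with a two-finger parallel gripper is mounted at the origin on the work surface. World frame = base frame: x ahead of the robot, y to its left, z up, the work surface at z = 0. Lengths are in m, angles in degrees, forces in N, time in s.
With the tool pointing down it reaches from about 0.25 to 0.725 m from the base axis. Payload 9.7 kg.
Tool frame: the origin (TCP) lies on the centre line of the jaws, within the pads' length; the fingertips stand 19 mm ahead of it and the grasp point (between the pads) is the TCP; z points along the fingers, y is the direction in which the jaws open and shut (so a half turn about z gives the same grasp; the last joint's range is limited). The gripper opens to 85 mm and grips with 20 to 120 N. Pads are 22 mm wide; open, the fingers measure 114 mm over their backs; the gripper's body (76 mm by 85 mm) begins 54 mm behind the grasp point. The pads swing forward as they close: fully open they stand 13 mm farther back than shut.
Start: joints at [73.797, 4.979, 10.078, 95.1, 0, 90], TCP at [0.153, 0.528, 0.25] pointing down, gripper open.
Joint ranges: [-179.16, 179.16], [-48.56, 103.87], [-65.8, 70.77], [-126.05, 130.52], [-82.76, 87.17], [-180, 180]. Speed limits (degrees/s): [127.2, 127.2, 147.25, 180, 180, 180].

### API

Orientations are given as [roll, pitch, yaw] about the fixed x, y, z axes, in that order (R = Rz(yaw) Ry(pitch) Rx(roll)).
In Python, from workcell import bot gives the robot as it stands.
- The arm moves only by the tool servo_tool, never from a script. Its argument "motion" is a list that holds one entry, the list of rows, each a list of 6 numbers: the shift along the tool's x, y, z in mm, then the turn, a rotation vector about the tool's x, y, z in rad. A call has 1 to 5 rows; each row shifts and turns the commanded pose from where the row before left it, along the tool's axes as they then stand; what a row does not reach is not made up. A row lasts 1/10 s, in which the tool goes at most 50 mm and 8.59 degrees, less where a joint would pass 70% of its speed; a pose out of reach is approached as far as the arm can. A call is refused whole if a number of a shift passes 50 or a number of a turn 0.15, either way. A call with a gripper value outside its range is refused whole. "gripper" is the finger opening in mm, from 0 to 85.4, set as the call begins (left out, the last holds). The fingers move at their own pace and stop on an object; "newtons" is the grip in N (left out, the last holds). Time passes only in rows, so rows that do not move let the fingers close. It gives the time, the measured TCP pose, the force and the opening at its end, in the units of the state.
- bot.get_obs(): the state, without advancing time (a new reading comes with each control period).
- bot.camera(name): name is "side" or "top"; returns a dict with "color" (384x512x3 uint8, red, green, blue), "fx", "fy", "cx", "cy" (pixels), "R" (3x3) and "t" (3): a world point X has camera coordinates R X + t. Camera axes: x right, y down, z forward; pixel columns grow to the right and rows downward; lengths in m; the calibration is good to about 2 mm. A picture is of the moment at which its call begins. There is no depth.
- bot.job_done(): hands the job in, once; it reports no verdict.
Trained networks look in a picture, given as the dict that the camera call returned (one of the last four; its "shot" number tells which), for a name from the list of things; names that differ only in an ending like _2 or _b are one class to them, and where a whole thing is asked for, a point or a joint stands for the part that bears it (a point fixed in the world has none). Each returns a list of dicts, best first, with "confidence" (0 to 1); they miss things now and then, are a little off and sometimes report something else, mostly with a low value. They report only what shows in the picture. A call takes as long as a camera call.
- bot.look_for(picture, label): "rect" ([left, top, width, height] in pixels, round what is visible of it).
The state is a dict: "time": time; "q": joint angles; "qd": joint speeds; "joint_efforts": joint torques, N m; "ee_pos": TCP position; "tcp_rot": TCP orientation; "wrist_force": force on the tool from outside, world axes, zero at the start; "torque": the same for the moment, N m; "opening": finger opening in m.
Only numpy, scipy, OpenCV 4.12 (cv2) and the standard library are available. Lean on these libraries where they do the work, as an engineer would, in place of code of your own. Each camera call takes 0.05 s, during which the arm holds its last target.

## Working session

There is one attempt and no reset: what is moved stays moved. The work goes in short steps, Python scripts to look and compute and a tool call to move; the robot and the scene stay as the last step left them, time stands still between calls to the robot, and variables do not carry over. Pictures are saved under pics/ and viewed, and the job is handed in when it is done.

Besides the shell and the picture viewer there is one more tool, called after "Call:" as name(argument=value, ...) on one line, values as JSON. servo_tool: Moves the arm, as the interface text tells. Its arguments: {"type":"object","properties":{"motion":{"type":"array","items":{"type":"array","items":{"type":"array","items":{"type":"number"}}}},"gripper":{"type":"number"},"newtons":{"type":"number"}},"required":["motion"]}

```bash
ls; mkdir -p pics
cat > h.py <<'E'
import numpy as np, cv2
from workcell import bot
def snap(name,tag):
    p=bot.camera(name); cv2.imwrite(f"pics/{tag}.png",cv2.cvtColor(p["color"],cv2.COLOR_RGB2BGR)); return p
def ray(p,u,v,z):
    R=np.array(p["R"]);t=np.array(p["t"]);c=-R.T@t
    d=R.T@np.array([(u-p["cx"])/p["fx"],(v-p["cy"])/p["fy"],1]); return c+d*(z-c[2])/d[2]
def proj(p,X):
    c=np.array(p["R"])@np.array(X)+np.array(p["t"]); return p["fx"]*c[0]/c[2]+p["cx"],p["fy"]*c[1]/c[2]+p["cy"]
E
python3 - <<'E'
from h import *
o=bot.get_obs();print(o)
names="caddy insert_large insert_small insert_square lid bottle_round vial bottle_square open_round open_vial".split()
for c in("top","side"):
    p=snap(c,c+"0");print(c,p["fx"],-np.array(p["R"]).T@p["t"],np.array(p["R"]).round(2).tolist())
    for n in names: print(n,[(np.round(d["rect"],1).tolist(),round(d["confidence"],2)) for d in bot.look_for(p,n)[:3]])
print(bot.get_obs()["time"])
E
```

```text
pics
{'time': 0.0, 'q': array([ 7.37976642e+01,  5.01150476e+00,  1.00327523e+01,  9.51009890e+01,
       -4.30337636e-04,  9.00010619e+01]), 'qd': array([ 0.01139147,  0.04419644,  0.00904325, -0.09584672, -0.01469035,
        0.06685222]), 'joint_efforts': array([ 1.15487715e-04, -5.20388103e+01,  4.64801967e+01,  1.64836604e-02,
        1.74820907e-04, -2.49006938e-06]), 'ee_pos': array([0.15340619, 0.52794006, 0.24956394]), 'tcp_rot': array([-1.79920259e+02,  4.31815107e-04,  1.63796603e+02]), 'wrist_force': array([0.35667009, 0.45303337, 0.13284184]), 'torque': array([-0.02611443, -0.0095269 , -0.01830248]), 'opening': 0.08558384110533963}
top 493.21940296553663 [ 0.35320522 -0.00572737  1.05485645] [[0.07, -1.0, 0.0], [-0.98, -0.07, -0.21], [0.21, 0.01, -0.98]]
caddy [([94.7, 142.3, 81.8, 112.4], 0.9), ([129.3, 150.6, 35.5, 38.1], 0.61), ([346.4, 176.6, 78.1, 116.7], 0.45)]
insert_large [([129.7, 152.6, 34.5, 35.6], 0.86)]
insert_small [([100.4, 207.7, 40.2, 37.1], 0.93)]
insert_square [([113.6, 178.1, 38.1, 37.7], 0.86), ([346.5, 175.6, 78.8, 116.2], 0.48)]
lid [([347.3, 174.5
[... 200 characters left out ...]
25.7], 0.74)]
open_vial [([276.3, 148.6, 10.4, 20.8], 0.55)]
side 467.17229464454505 [ 0.52074165 -0.66416794  0.75328122] [[1.0, -0.09, -0.01], [-0.07, -0.74, -0.67], [0.05, 0.66, -0.75]]
caddy [([186.9, 93.1, 103.9, 39.8], 0.85)]
insert_large [([249.7, 105.1, 28.9, 21.2], 0.72)]
insert_small [([198.7, 98.0, 31.7, 16.0], 0.84), ([246.9, 106.3, 33.5, 16.5], 0.24)]
insert_square [([226.1, 102.3, 30.6, 17.7], 0.93)]
lid [([157.9, 255.3, 147.6, 103.1], 0.91)]
bottle_round [([184.5, 192.7, 26.4, 39.1], 0.95)]
vial [([231.9, 168.5, 17.3, 28.9], 0.77)]
bottle_square [([188.6, 152.7, 20.3, 28.1], 0.96)]
open_round [([284.3, 150.9, 16.7, 29.2], 0.6)]
open_vial [([291.7, 185.9, 15.3, 27.9], 0.5)]
1.1
```

Run:
```python
import cv2
a=cv2.imread("pics/top0.png")[110:310,60:460]; cv2.imwrite("pics/top0c.png",cv2.resize(a,None,fx=2,fy=2,interpolation=cv2.INTER_CUBIC))
a=cv2.imread("pics/side0.png")[80:370,130:330]; cv2.imwrite("pics/side0c.png",cv2.resize(a,None,fx=2,fy=2,interpolation=cv2.INTER_CUBIC))
```

```text
(no output)
```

View pics/top0c.png

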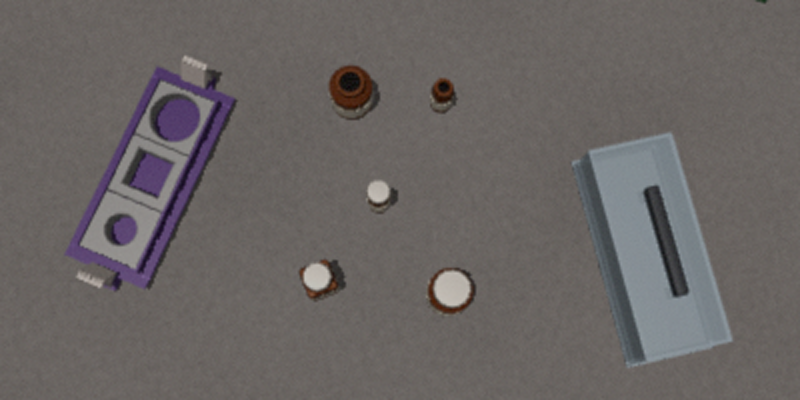

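View pics/side0c.png

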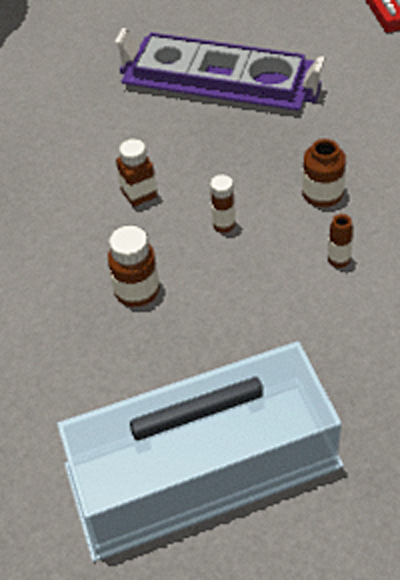

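```bash
cat >> h.py <<'E'
def rect(p,z,x0,x1,y0,y1,s=2000):
    # output: col -> y decreasing left to right (y1 left), row -> x decreasing downward
    W=int((y1-y0)*s);H=int((x1-x0)*s)
    dst=np.float32([[0,0],[W,0],[W,H],[0,H]])
    src=np.float32([proj(p,(x,y,z)) for x,y in((x1,y1),(x1,y0),(x0,y0),(x0,y1))])
    return cv2.warpPerspective(p["color"],cv2.getPerspectiveTransform(src,dst),(W,H),flags=cv2.INTER_CUBIC)
def save(n,im): cv2.imwrite(f"pics/{n}.png",cv2.cvtColor(im,cv2.COLOR_RGB2BGR))
E
python3 - <<'E'
from h import *
import pickle
p=bot.camera("top");s=bot.camera("side")
pickle.dump((p,s),open("p0.pkl","wb"))
for u,v in((135,198),(385,233)): print(ray(p,u,v,0.0))
for n,cam in(("t",p),("s",s)):
    save("cad27"+n,rect(cam,.027,.28,.58,.1,.45,2000)); save("lid75"+n,rect(cam,.075,.18,.52,-.42,-.1,1700))
E
```

```text
[0.54922626 0.26463811 0.        ]
[ 0.50886843 -0.28063632  0.        ]
```

View pics/cad27t.png

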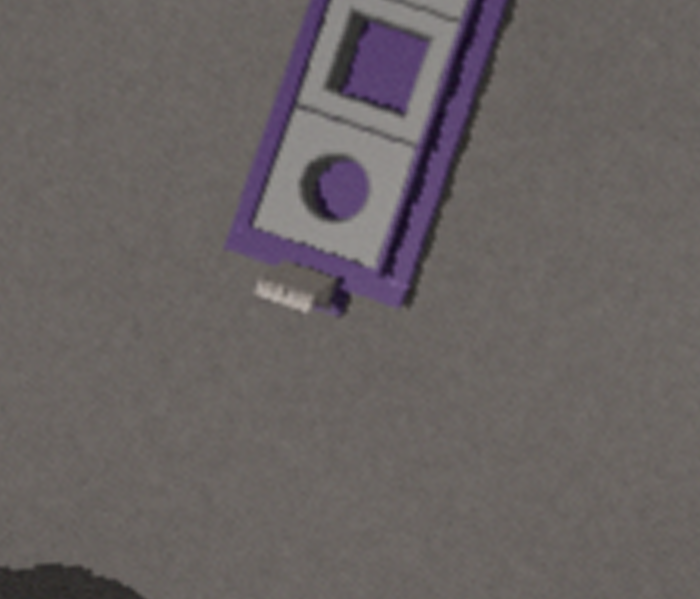

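View pics/lid75t.png

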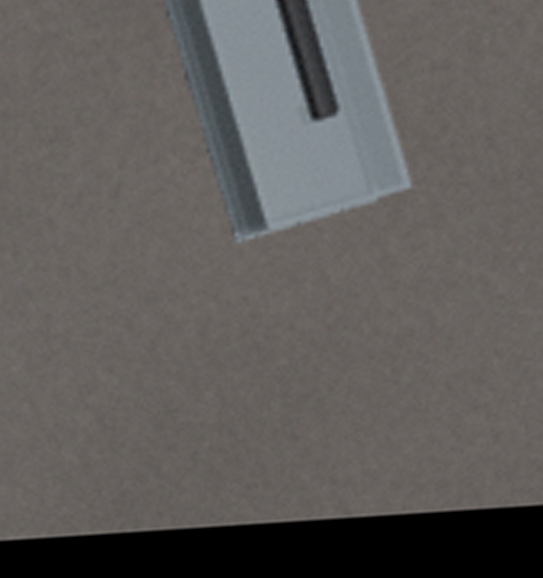

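View pics/cad27s.png

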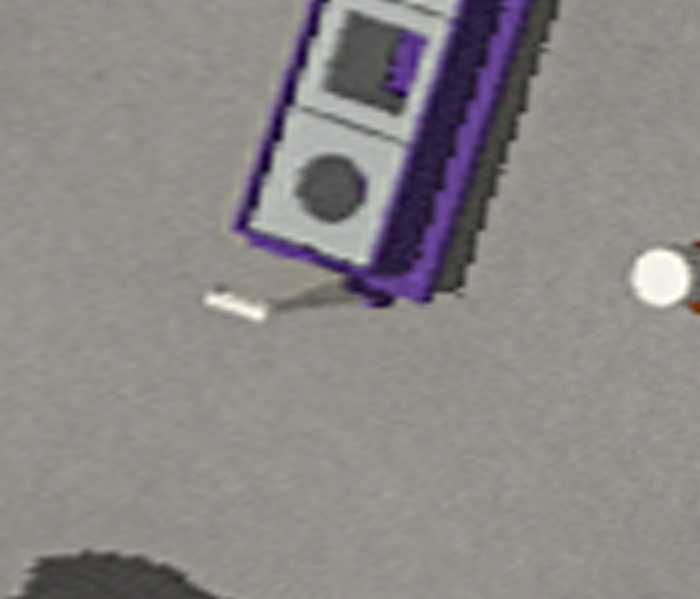

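```bash
cat > m.py <<'E'
from h import *
import pickle
p,s=pickle.load(open("p0.pkl","rb"))
for n,cam,th in(("t",p,128),("s",s,175)):
    im=rect(cam,.027,.42,.70,.15,.40,2000); save("cad"+n,im)
    g=im.min(2); m=((g>th)&(im.max(2).astype(int)-g<25)).astype(np.uint8)
    k,l,st,c=cv2.connectedComponentsWithStats(cv2.morphologyEx(m,cv2.MORPH_CLOSE,np.ones((7,7))))
    i=1+st[1:,4].argmax(); cs,_=cv2.findContours((l==i).astype(np.uint8),cv2.RETR_EXTERNAL,cv2.CHAIN_APPROX_NONE)
    r=cv2.minAreaRect(cs[0]); print(n,"insert rect xy",.70-r[0][1]/2000,.40-r[0][0]/2000,np.array(r[1])/2,r[2])
# caps: blobs
H={"bottle_round":.078,"vial":.066,"bottle_square":.072}
def blob(cam,rc,f,hi=True):
    x,y,w,h=[int(round(q)) for q in rc]; x-=4;y-=4;w+=8;h+=8
    a=cam["color"][y:y+h,x:x+w].astype(int); m=f(a).astype(np.uint8)
    k,l,st,c=cv2.connectedComponentsWithStats(m); i=1+st[1:,4].argmax(); return c[i]+[x,y],st[i]
boxes={"bottle_round":([271,244,26,22],[184.5,192.7,26.4,20]),"vial":([243,200,12,13],[231.9,168.5,17,11]),"bottle_square":([209,236,20,22],[188.6,150,20,14])}
for n,(a,b) in boxes.items():
    for cam,rc,th in((p,a,150),(s,b,200)):
        # bright top face only
        c,st=blob(cam,rc,lambda q:q.min(2)>th); print(n,c.round(1),st,(ray(cam,*c,H[n])*1000).round(1))
E
python3 m.py
```

```text
t insert rect xy 0.4865682678222656 0.28255747985839846 [62.88072968 62.55657196] 19.259292602539062
s insert rect xy 0.48637493896484374 0.28586772918701175 [58.813694   60.58325577] 18.768062591552734
bottle_round [285.6 253.9] [ 10   6  18  17 234] [442.6 -64.8  78. ]
bottle_round [193.7 199.3] [  5   4  18  14 192] [443. -64.  78.]
vial [248.6 205.4] [ 5  5 10 10 83] [537.2  15.   66. ]
vial [240.4 170.9] [ 8  4 10  7 60] [537.6  15.5  66. ]
bottle_square [217.8 247.9] [  7  10  13  13 123] [446.2  70.2  72. ]
bottle_square [195.5 153.5] [ 5  4 12  8 77] [446.   70.7  72. ]
```

```bash
python3 - <<'E'
from h import *
import pickle
p,s=pickle.load(open("p0.pkl","rb"))
for n,cam in(("t",p),("s",s)):
    save("lid106"+n,rect(cam,.106,.36,.62,-.40,-.12,2000))
    im=rect(cam,.100,.36,.62,-.40,-.12,2000)
    m=(im.max(2)<75).astype(np.uint8); m=cv2.morphologyEx(m,cv2.MORPH_OPEN,np.ones((7,7)))
    k,l,st,c=cv2.connectedComponentsWithStats(m)
    i=1+st[1:,4].argmax(); cs,_=cv2.findContours((l==i).astype(np.uint8),cv2.RETR_EXTERNAL,cv2.CHAIN_APPROX_NONE)
    r=cv2.minAreaRect(cs[0]); print(n,"handle",.62-r[0][1]/2000,-.12-r[0][0]/2000,np.array(r[1])/2,r[2])
sq=rect(p,.052,.40,.46,.0,.08,8000); save("sq",sq)
sq=rect(s,.0,.36,.48,.0,.12,5000); save("sqs",sq)
E
python3 -c "
import cv2,numpy as np
a=cv2.imread('pics/cadt.png');b=cv2.imread('pics/cads.png');cv2.imwrite('pics/c2.png',cv2.resize(np.hstack([a,b]),None,fx=.8,fy=.8))
a=cv2.imread('pics/lid106t.png');b=cv2.imread('pics/lid106s.png');cv2.imwrite('pics/l2.png',cv2.resize(np.hstack([a,b]),None,fx=.7,fy=.7))"
```

```text
t handle 0.501350830078125 -0.2689236602783203 [108.4776001   15.76459599] 73.35791015625
s handle 0.5025215606689453 -0.27465914916992185 [108.37254333   8.45552254] 73.3690414428711
```

View pics/c2.png

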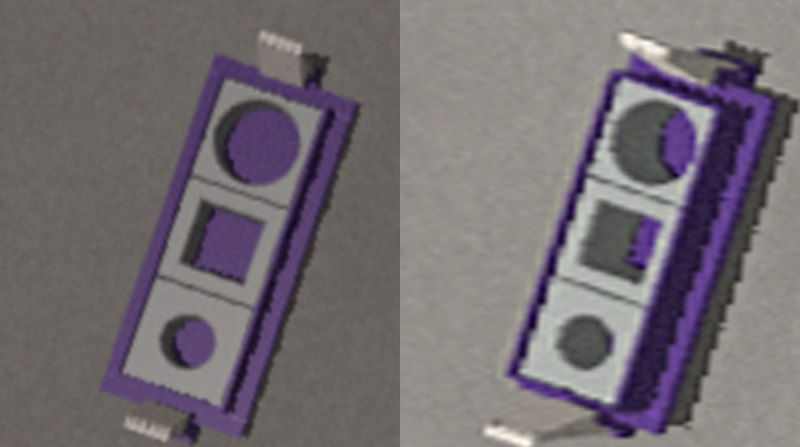

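View pics/l2.png

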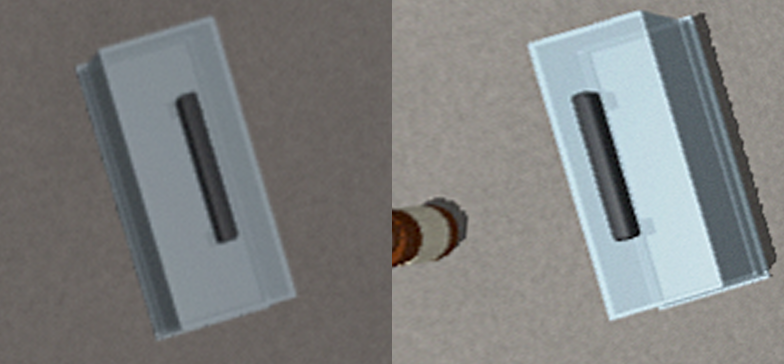

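View pics/sq.png

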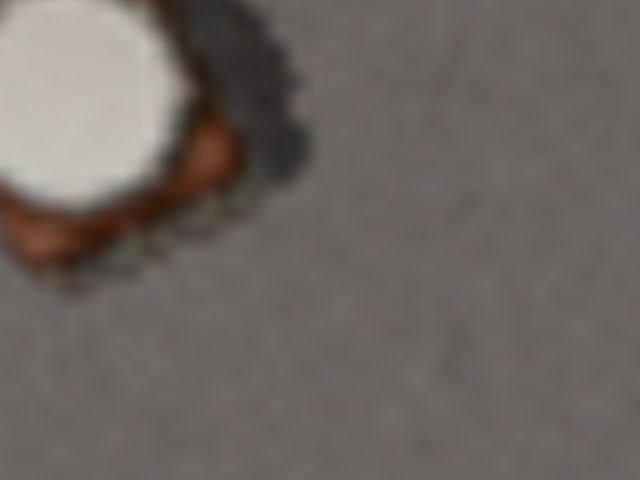

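View pics/sqs.png

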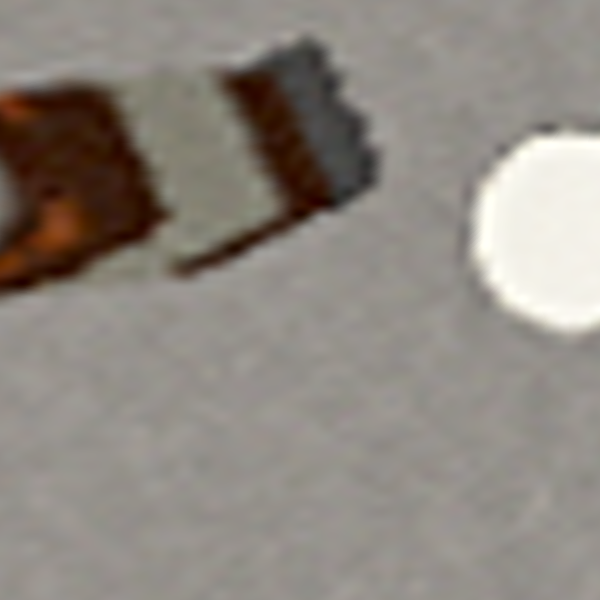

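```bash
python3 - <<'E'
from h import *
import pickle
p,s=pickle.load(open("p0.pkl","rb"))
for n,cam,th in(("t",p,128),("s",s,165)):
    im=rect(cam,.027,.42,.70,.15,.40,2000)
    g=im.min(2); m=((g>th)&(im.max(2).astype(int)-g<25)).astype(np.uint8)
    m=cv2.morphologyEx(m,cv2.MORPH_OPEN,np.ones((3,3)))
    cs,hi=cv2.findContours(m,cv2.RETR_CCOMP,cv2.CHAIN_APPROX_NONE)
    for c,h in zip(cs,hi[0]):
        a=cv2.contourArea(c)
        if a>2500:
            r=cv2.minAreaRect(c);M=cv2.moments(c)
            print(n,"hole" if h[3]>=0 else "out",round(700-r[0][1]/2,1),round(400-r[0][0]/2,1),(np.array(r[1])/2).round(1),round(r[2],1),"mom",round(700-M['m01']/M['m00']/2,1),round(400-M['m10']/M['m00']/2,1))
# square bottle orientation: amber mask
for n,cam,x0,y0,th in(("t",p,.37,.03,0),("s",s,.37,.03,0)):
    im=rect(cam,.0,.36,.52,.0,.15,4000).astype(np.uint8); save("sqb"+n,im)
E
python3 -c "
import cv2,numpy as np
a=cv2.imread('pics/sqbt.png');b=cv2.imread('pics/sqbs.png');cv2.imwrite('pics/q2.png',cv2.resize(np.hstack([a,b]),None,fx=.65,fy=.65))"
```

```text
t out 486.6 282.6 [62.9 62.6] 19.3 mom 486.6 282.6
t hole 486.5 283.0 [38. 37.] 0.0 mom 486.7 283.0
t out 548.9 261.2 [62.3 62.1] 18.7 mom 548.8 261.1
t hole 549.0 261.3 [47.4 47.7] 19.6 mom 549.1 261.4
s out 486.6 285.9 [59.9 61.7] 18.8 mom 486.8 285.7
s hole 486.0 284.6 [39.9 38. ] 8.1 mom 486.2 284.5
s out 549.0 264.4 [59.9 62.5] 18.4 mom 549.1 264.2
s hole 548.8 263.3 [49.1 47.3] 18.8 mom 548.8 263.0
```

View pics/q2.png

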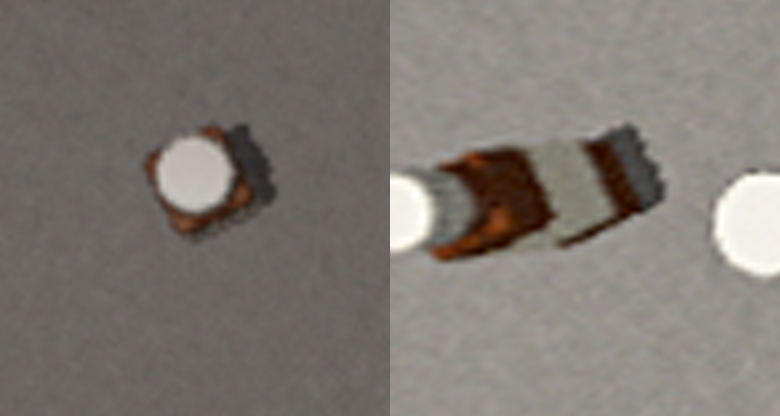

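```bash
cat > plan.py <<'E'
import sys,numpy as np
from workcell import bot
from scipy.spatial.transform import Rotation as Ro
def main(a):
    o=bot.get_obs(); R=Ro.from_euler("xyz",o["tcp_rot"],degrees=True)
    print("t",round(o["time"],2),"tcp",(o["ee_pos"]*1e3).round(1),"rot",o["tcp_rot"].round(2),"F",o["wrist_force"].round(1),"open",round(o["opening"]*1e3,1),"q",o["q"].round(0))
    if len(a)>=4:
        x,y,z,yaw=a[:4]; d=R.inv().apply(np.array([x,y,z])-o["ee_pos"]*1e3)
        R2=Ro.from_euler("xyz",[180,0,yaw],degrees=True)
        rv=(R.inv()*R2).as_rotvec(); d2=R2.inv().apply(np.array([x,y,z])-o["ee_pos"]*1e3)
        print("shift in current tool axes",d.round(1)," turn",rv.round(3)," (shift in axes after turn",d2.round(1),")")
if __name__=="__main__": main([float(v) for v in sys.argv[1:]])
E
python3 - <<'E'
from h import *
import pickle
p,s=pickle.load(open("p0.pkl","rb"))
print(ray(p,235,151,.068),ray(p,281,153,.06))
E
python3 plan.py 446 70.4 150 116
```

```text
[0.64987846 0.05118547 0.068     ] [ 0.65443972 -0.04498249  0.06      ]
t 1.2 tcp [153.5 528.2 250.3] rot [180.   -0.  163.8] F [-1.   0.2  0.1] open 85.7 q [74.  5. 10. 95.  0. 90.]
shift in current tool axes [-408.6 -358.   100.3]  turn [ 0.    -0.     0.834]  (shift in axes after turn [-539.7   62.3  100.3] )
```

Call:
servo_tool(motion=[[[-34,-30,5,0,0,0],[-34,-30,5,0,0,0],[-34,-30,5,0,0,0],[-34,-30,5,0,0,0],[-34,-30,5,0,0,0]]], gripper=85)

```text
time: 1.7
ee_pos: [0.2754, 0.3351, 0.2252]
tcp_rot: [180.0, 0.0, 163.8]
wrist_force: [0.5, -0.5, 0.6]
opening: 0.0851
```

Call:
servo_tool(motion=[[[-34,-30,5,0,0,0],[-34,-30,5,0,0,0],[-34,-30,5,0,0,0],[-34,-30,5,0,0,0],[-34,-30,5,0,0,0]]])

```text
time: 2.2
ee_pos: [0.3969, 0.1434, 0.2004]
tcp_rot: [180.0, 0.0, 163.8]
wrist_force: [1.1, 1.0, -0.3]
opening: 0.0848
```

Call:
servo_tool(motion=[[[-34,-29,25,0,0,0],[-34,-29,25,0,0,0],[0,0,0,0,0,0.14],[0,0,0,0,0,0.14],[0,0,0,0,0,0.14]]])

```text
time: 2.7
ee_pos: [0.4442, 0.0717, 0.1512]
tcp_rot: [-180.0, -0.0, 139.3]
wrist_force: [0.5, -0.1, -0.1]
opening: 0.0848
```

Call:
servo_tool(motion=[[[0,0,0,0,0,0.14],[0,0,0,0,0,0.14],[0,0,0,0,0,0.134],[0,0,0,0,0,0],[0,0,0,0,0,0]]])

```text
time: 3.2
ee_pos: [0.4442, 0.0723, 0.1515]
tcp_rot: [180.0, 0.0, 116.2]
wrist_force: [-0.2, -0.3, -0.3]
opening: 0.0849
```

```bash
python3 plan.py 446 70.4 49 116
```

```text
t 3.2 tcp [444.2  72.3 151.5] rot [179.99   0.   116.24] F [-0.2 -0.3 -0.3] open 84.9 q [  9. -10. -15.  85.  -0.  73.]
shift in current tool axes [ -2.5   0.7 102.5]  turn [0.    0.    0.004]  (shift in axes after turn [ -2.5   0.8 102.5] )
```

Call:
servo_tool(motion=[[[-2.5,1,20,0,0,0],[0,0,25,0,0,0],[0,0,25,0,0,0],[0,0,20,0,0,0],[0,0,12,0,0,0]]])

```text
time: 3.7
ee_pos: [0.4455, 0.0704, 0.0479]
tcp_rot: [-179.9, -0.0, 116.2]
wrist_force: [-0.0, 1.3, 1.0]
opening: 0.085
```

Call:
servo_tool(motion=[[[0,0,0,0,0,0],[0,0,0,0,0,0],[0,0,0,0,0,0],[0,0,0,0,0,0],[0,0,0,0,0,0]]], gripper=24, newtons=25)

```text
time: 4.2
ee_pos: [0.4469, 0.0706, 0.0506]
tcp_rot: [179.9, 0.0, 116.0]
wrist_force: [-2.3, -0.2, 7.7]
opening: 0.0315
```

Call:
servo_tool(motion=[[[0,0,0,0,0,0],[0,0,0,0,0,0],[0,0,0,0,0,0]]])

```text
time: 4.5
ee_pos: [0.4469, 0.0706, 0.0506]
tcp_rot: [179.9, 0.0, 116.0]
wrist_force: [-1.3, -0.6, 6.8]
opening: 0.0311
```

```bash
python3 plan.py 549 262.2 150 161; python3 -c "
from h import *
p=snap('side','g1')
a=cv2.imread('pics/g1.png')[90:290,100:340]; cv2.imwrite('pics/g1c.png',cv2.resize(a,None,fx=2.5,fy=2.5,interpolation=2))"
```

```text
t 4.5 tcp [446.9  70.6  50.6] rot [1.7990e+02 3.0000e-02 1.1602e+02] F [-1.3 -0.6  6.8] open 31.1 q [  9.  -8. -24.  73.   0.  73.]
shift in current tool axes [127.3 176.  -99.1]  turn [ 0.001  0.001 -0.785]  (shift in axes after turn [-34.2 214.4 -99.4] )
```

View pics/g1c.png

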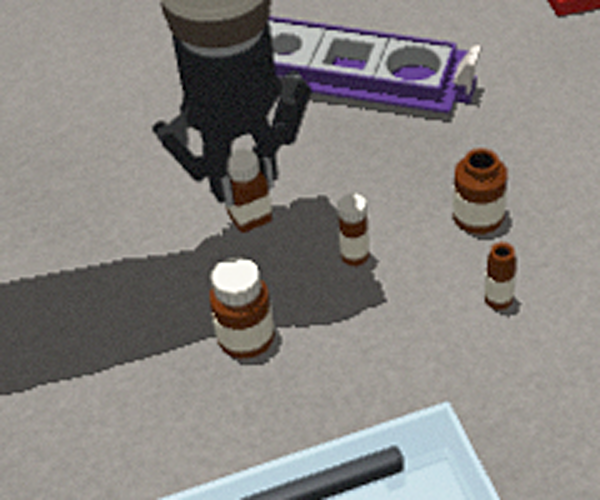

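Call:
servo_tool(motion=[[[0,0,-15,0,0,0],[0,0,-28,0,0,0],[0,0,-28,0,0,0],[0,0,-28,0,0,0],[25,35,0,0,0,0]]])

```text
time: 5.05
ee_pos: [0.4677, 0.1067, 0.1533]
tcp_rot: [179.7, 0.1, 115.8]
wrist_force: [1.4, -0.0, -0.3]
opening: 0.0316
```

Call:
servo_tool(motion=[[[25,35,0,0,0,0],[25,35,0,0,0,0],[25,35,0,0,0,0],[15,20,0,0,0,0],[12,16,0,0,0,-0.1]]])

```text
time: 5.55
ee_pos: [0.5492, 0.2635, 0.148]
tcp_rot: [-180.0, -0.0, 121.9]
wrist_force: [0.5, 0.3, -1.0]
opening: 0.0312
```

Call:
servo_tool(motion=[[[0,0,0,0,0,-0.14],[0,0,0,0,0,-0.14],[0,0,0,0,0,-0.14],[0,0,0,0,0,-0.14],[0,0,0,0,0,-0.125]]])

```text
time: 6.05
ee_pos: [0.5487, 0.2618, 0.1484]
tcp_rot: [-180.0, -0.0, 161.3]
wrist_force: [-0.2, -0.2, -0.1]
opening: 0.0309
```

Call:
servo_tool(motion=[[[0,0,0,0,0,0],[0,0,0,0,0,0]]])

```text
time: 6.25
ee_pos: [0.5487, 0.2618, 0.1485]
tcp_rot: [-180.0, -0.0, 160.8]
wrist_force: [-0.5, -0.3, -0.6]
opening: 0.0307
```

```bash
python3 plan.py 549 262.2 60 161; python3 -c "
from h import *
p=snap('side','g2');snap('top','g2t')
a=cv2.imread('pics/g2.png')[20:180,150:350]; b=cv2.imread('pics/g2t.png')[100:260,80:280];cv2.imwrite('pics/g2c.png',cv2.resize(np.hstack([a,b]),None,fx=2,fy=2,interpolation=2))"
```

```text
t 6.25 tcp [548.7 261.8 148.5] rot [-180.     -0.    160.78] F [-0.5 -0.3 -0.6] open 30.7 q [26. 12.  7. 85. -0. 45.]
shift in current tool axes [-0.2  0.5 88.5]  turn [-0.    -0.    -0.004]  (shift in axes after turn [-0.2  0.5 88.5] )
```

View pics/g2c.png

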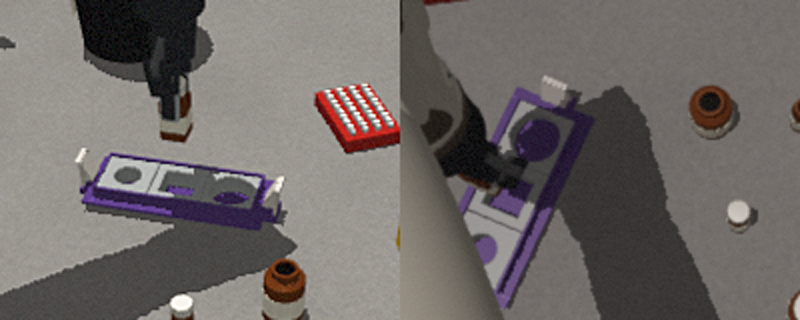

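Call:
servo_tool(motion=[[[0,0,25,0,0,0],[0,0,25,0,0,0],[0,0,15,0,0,0],[0,0,10,0,0,0],[0,0,8,0,0,0]]])

```text
time: 6.85
ee_pos: [0.5487, 0.2618, 0.0651]
tcp_rot: [-180.0, 0.0, 161.0]
wrist_force: [0.3, -0.8, -0.3]
opening: 0.0315
```

Call:
servo_tool(motion=[[[0,0,4,0,0,0],[0,0,3,0,0,0],[0,0,2,0,0,0],[0,0,1,0,0,0],[0,0,1,0,0,0]]])

```text
time: 7.35
ee_pos: [0.5489, 0.2619, 0.0548]
tcp_rot: [180.0, 0.0, 161.0]
wrist_force: [0.2, -0.2, -0.4]
opening: 0.0316
```

```bash
python3 plan.py 549 262.2 54 161; python3 -c "
from h import *
p=snap('side','g3');
a=cv2.imread('pics/g3.png')[20:180,150:350]; cv2.imwrite('pics/g3c.png',cv2.resize(a,None,fx=3,fy=3,interpolation=2))"
```

```text
t 7.35 tcp [548.9 261.9  54.8] rot [1.7998e+02 2.0000e-02 1.6099e+02] F [ 0.2 -0.2 -0.4] open 31.6 q [26. 14. -2. 75. -0. 45.]
shift in current tool axes [-0.   0.3  0.8]  turn [ 0.  0. -0.]  (shift in axes after turn [-0.   0.3  0.8] )
```

View pics/g3c.png

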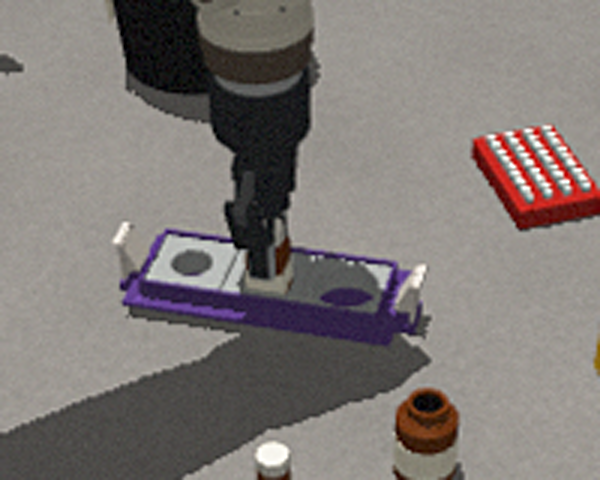

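Call:
servo_tool(motion=[[[0,0,1,0,0,0],[0,0,0.5,0,0,0],[0,0,0.5,0,0,0],[0,0,0,0,0,0]]])

```text
time: 7.8
ee_pos: [0.5489, 0.2618, 0.0537]
tcp_rot: [180.0, 0.0, 161.0]
wrist_force: [-2.7, -1.6, 7.3]
opening: 0.0317
```

Call:
servo_tool(motion=[[[0,0,0,0,0,0],[0,0,0,0,0,0],[0,0,0,0,0,0],[0,0,0,0,0,0],[0,0,0,0,0,0]]], gripper=70)

```text
time: 8.3
ee_pos: [0.5487, 0.2618, 0.0523]
tcp_rot: [-180.0, -0.0, 161.0]
wrist_force: [0.0, -0.2, 0.6]
opening: 0.0698
```

Call:
servo_tool(motion=[[[0,0,-20,0,0,0],[0,0,-40,0,0,0],[0,0,-40,0,0,0],[0,0,0,0,0,0]]])

```text
time: 8.7
ee_pos: [0.5506, 0.2627, 0.1587]
tcp_rot: [179.7, 0.4, 161.0]
wrist_force: [0.4, -0.4, 0.5]
opening: 0.0698
```

```bash
python3 plan.py 537.4 15.3 150 161; python3 -c "
from h import *
p=snap('side','g4');
a=cv2.imread('pics/g4.png')[20:180,150:350]; cv2.imwrite('pics/g4c.png',cv2.resize(a,None,fx=3,fy=3,interpolation=2))"
```

```text
t 8.7 tcp [550.6 262.7 158.7] rot [179.65   0.35 160.99] F [ 0.4 -0.4  0.5] open 69.8 q [26. 12.  8. 85.  0. 45.]
shift in current tool axes [ -68.  -238.3    7.7]  turn [ 0.006  0.006 -0.   ]  (shift in axes after turn [ -68.  -238.2    8.7] )
```

View pics/g4c.png

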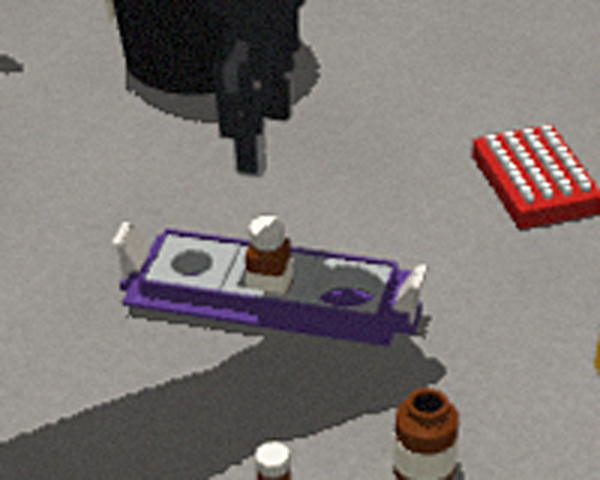

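Call:
servo_tool(motion=[[[-13,-47,0,0,0,0],[-13,-47,0,0,0,0],[-13,-47,0,0,0,0],[-13,-47,0,0,0,0],[-11,-42,0,0,0,0]]])

```text
time: 9.25
ee_pos: [0.5324, 0.0217, 0.1513]
tcp_rot: [-180.0, -0.1, 161.0]
wrist_force: [0.2, 0.4, -0.7]
opening: 0.0699
```

Call:
servo_tool(motion=[[[-2,-8,0,0,0,0],[0,0,0,0,0,0],[0,0,0,0,0,0]]])

```text
time: 9.55
ee_pos: [0.5325, 0.0162, 0.1518]
tcp_rot: [180.0, -0.0, 161.0]
wrist_force: [0.3, -0.3, 0.2]
opening: 0.0701
```

```bash
python3 plan.py 537.4 15.3 48 161; python3 -c "
from h import *
p=snap('side','g5');
a=cv2.imread('pics/g5.png')[60:240,150:350]; cv2.imwrite('pics/g5c.png',cv2.resize(a,None,fx=3,fy=3,interpolation=2))"
```

```text
t 9.55 tcp [532.5  16.2 151.8] rot [ 1.8000e+02 -5.0000e-02  1.6099e+02] F [ 0.3 -0.3  0.2] open 70.1 q [ 2.  2. -4. 84.  0. 21.]
shift in current tool axes [ -5.    0.7 103.8]  turn [ 0.    -0.001 -0.   ]  (shift in axes after turn [ -4.9   0.7 103.8] )
```

View pics/g5c.png

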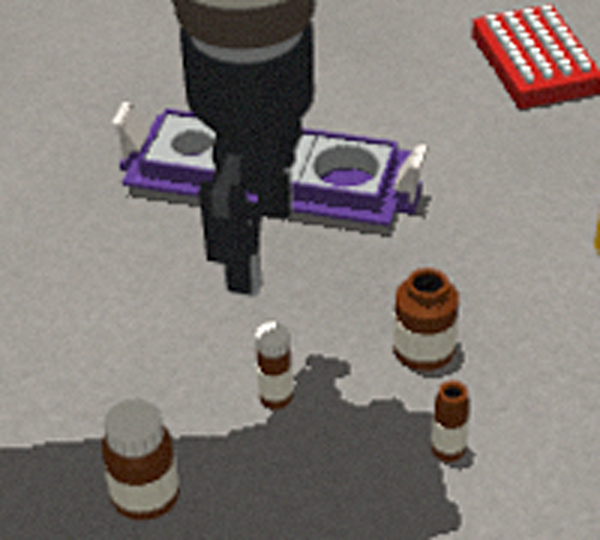

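Call:
servo_tool(motion=[[[-5,0.7,20,0,0,0],[0,0,25,0,0,0],[0,0,25,0,0,0],[0,0,20,0,0,0],[0,0,13,0,0,0]]])

```text
time: 10.1
ee_pos: [0.5369, 0.0161, 0.0475]
tcp_rot: [-180.0, -0.1, 161.1]
wrist_force: [-0.4, 0.7, -0.5]
opening: 0.0701
```

Call:
servo_tool(motion=[[[0,0,0,0,0,0],[0,0,0,0,0,0],[0,0,0,0,0,0],[0,0,0,0,0,0],[0,0,0,0,0,0]]], gripper=18, newtons=25)

```text
time: 10.6
ee_pos: [0.5384, 0.0148, 0.0508]
tcp_rot: [179.9, 0.1, 161.0]
wrist_force: [-1.0, 0.9, 7.1]
opening: 0.023
```

Call:
servo_tool(motion=[[[0,0,0,0,0,0],[0,0,0,0,0,0],[0,0,0,0,0,0]]])

```text
time: 10.9
ee_pos: [0.5383, 0.0148, 0.0508]
tcp_rot: [179.9, 0.1, 161.0]
wrist_force: [0.4, 1.4, 6.3]
opening: 0.0231
```

```bash
python3 plan.py 486.6 283.7 150 161
```

```text
t 10.9 tcp [538.3  14.8  50.8] rot [1.7993e+02 1.1000e-01 1.6098e+02] F [0.4 1.4 6.3] open 23.1 q [  2.   4. -13.  73.   0.  21.]
shift in current tool axes [136.3 237.5 -99.2]  turn [ 0.001  0.002 -0.   ]  (shift in axes after turn [136.5 237.4 -99.2] )
```

Call:
servo_tool(motion=[[[0,0,-15,0,0,0],[0,0,-28,0,0,0],[0,0,-28,0,0,0],[0,0,-28,0,0,0],[22,39,0,0,0,0]]])

```text
time: 11.4
ee_pos: [0.5317, 0.0562, 0.1537]
tcp_rot: [179.9, 0.4, 160.7]
wrist_force: [-0.1, 0.4, -0.4]
opening: 0.023
```

Call:
servo_tool(motion=[[[24,41,0,0,0,0],[24,41,0,0,0,0],[24,41,0,0,0,0],[24,41,0,0,0,0],[14,26,0,0,0,0]]])

```text
time: 11.9
ee_pos: [0.4864, 0.2769, 0.1496]
tcp_rot: [180.0, 0.0, 161.1]
wrist_force: [0.9, -0.3, -0.4]
opening: 0.0229
```

Call:
servo_tool(motion=[[[4,8,0,0,0,0],[0,0,0,0,0,0],[0,0,0,0,0,0]]])

```text
time: 12.2
ee_pos: [0.4864, 0.2822, 0.1488]
tcp_rot: [-180.0, 0.0, 161.0]
wrist_force: [0.2, -0.1, -0.5]
opening: 0.023
```

```bash
python3 plan.py 486.6 283.7 57 161;  python3 -c "
from h import *
p=snap('side','g6');
a=cv2.imread('pics/g6.png')[20:180,150:350]; cv2.imwrite('pics/g6c.png',cv2.resize(a,None,fx=3,fy=3,interpolation=2))"
```

```text
t 12.2 tcp [486.4 282.2 148.8] rot [-1.7998e+02  2.0000e-02  1.6097e+02] F [ 0.2 -0.1 -0.5] open 23.0 q [30.  6. -0. 84. -0. 49.]
shift in current tool axes [ 0.3  1.6 91.8]  turn [-0.     0.    -0.001]  (shift in axes after turn [ 0.3  1.5 91.8] )
```

View pics/g6c.png

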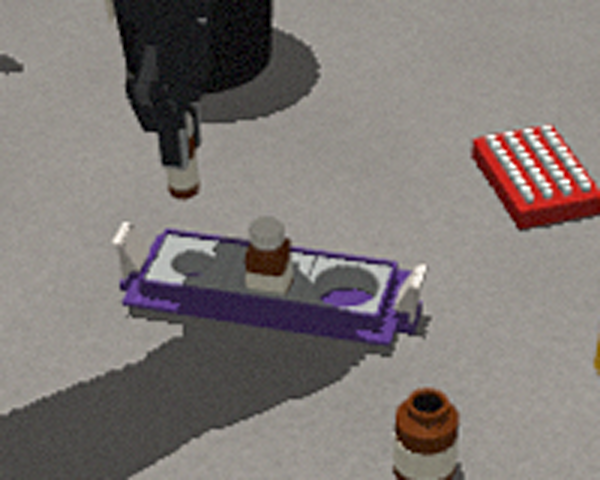

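Call:
servo_tool(motion=[[[0.3,1.5,25,0,0,0],[0,0,25,0,0,0],[0,0,15,0,0,0],[0,0,10,0,0,0],[0,0,8,0,0,0]]])

```text
time: 12.75
ee_pos: [0.4867, 0.284, 0.0652]
tcp_rot: [-180.0, 0.0, 160.9]
wrist_force: [0.1, -0.7, -0.3]
opening: 0.0227
```

Call:
servo_tool(motion=[[[0,0,5,0,0,0],[0,0,3,0,0,0],[0,0,2,0,0,0],[0,0,1,0,0,0],[0,0,0,0,0,0]]])

```text
time: 13.25
ee_pos: [0.4865, 0.2847, 0.0547]
tcp_rot: [180.0, 0.0, 161.0]
wrist_force: [-0.1, 0.5, -0.8]
opening: 0.0229
```

```bash
python3 plan.py 486.6 283.7 54 161;  python3 -c "
from h import *
p=snap('side','g7');
a=cv2.imread('pics/g7.png')[20:180,150:350]; cv2.imwrite('pics/g7c.png',cv2.resize(a,None,fx=3,fy=3,interpolation=2))"
```

```text
t 13.25 tcp [486.5 284.7  54.7] rot [1.7998e+02 1.0000e-02 1.6100e+02] F [-0.1  0.5 -0.8] open 22.9 q [30.  8. -9. 74.  0. 49.]
shift in current tool axes [-0.4 -0.9  0.7]  turn [ 0.  0. -0.]  (shift in axes after turn [-0.4 -0.9  0.7] )
```

View pics/g7c.png

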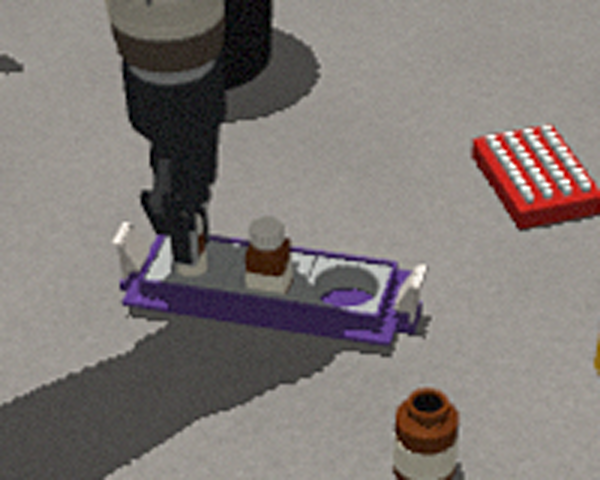

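Seated depth almost reached; final lowering, release, retreat.

Call:
servo_tool(motion=[[[0,-0.8,1,0,0,0],[0,0,0.5,0,0,0],[0,0,0.5,0,0,0],[0,0,0,0,0,0]]])

```text
time: 13.7
ee_pos: [0.4865, 0.284, 0.0538]
tcp_rot: [179.9, 0.1, 161.0]
wrist_force: [-2.6, -1.1, 8.3]
opening: 0.0228
```

Call:
servo_tool(motion=[[[0,0,0,0,0,0],[0,0,0,0,0,0],[0,0,0,0,0,0],[0,0,0,0,0,0],[0,0,0,0,0,0]]], gripper=70)

```text
time: 14.2
ee_pos: [0.4861, 0.2837, 0.0523]
tcp_rot: [-180.0, -0.0, 161.0]
wrist_force: [-0.1, 0.3, -0.2]
opening: 0.0698
```

Call:
servo_tool(motion=[[[0,0,-20,0,0,0],[0,0,-40,0,0,0],[0,0,-40,0,0,0],[0,0,0,0,0,0]]])

```text
time: 14.6
ee_pos: [0.488, 0.2849, 0.1584]
tcp_rot: [179.6, 0.3, 161.0]
wrist_force: [-0.0, 0.2, 0.0]
opening: 0.0703
```

```bash
python3 plan.py 442.8 -64.4 155 161;  python3 -c "
from h import *
p=snap('side','g8');
a=cv2.imread('pics/g8.png')[20:180,150:350]; cv2.imwrite('pics/g8c.png',cv2.resize(a,None,fx=3,fy=3,interpolation=2))"
```

```text
t 14.6 tcp [488.  284.9 158.4] rot [179.64   0.31 160.99] F [-0.   0.2  0. ] open 70.3 q [30.  6.  1. 85. -0. 49.]
shift in current tool axes [ -71.  -345.     1.6]  turn [ 0.006  0.005 -0.   ]  (shift in axes after turn [ -71.  -345.     3.4] )
```

View pics/g8c.png

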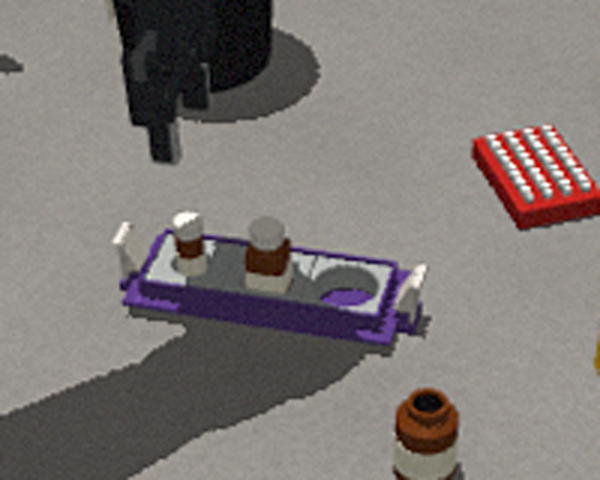

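Call:
servo_tool(motion=[[[-9,-44,0,0,0,0],[-9,-45,0,0,0,0],[-9,-45,0,0,0,0],[-9,-45,0,0,0,0],[-9,-45,0,0,0,0]]], gripper=85)

```text
time: 15.15
ee_pos: [0.4546, 0.0557, 0.1511]
tcp_rot: [-180.0, -0.1, 161.0]
wrist_force: [1.1, 0.4, 0.0]
opening: 0.0851
```

Call:
servo_tool(motion=[[[-9,-45,0,0,0,0],[-9,-45,0,0,0,0],[-6,-30,0,0,0,0],[0,0,0,0,0,0],[0,0,0,0,0,0]]])

```text
time: 15.65
ee_pos: [0.4389, -0.0643, 0.1515]
tcp_rot: [180.0, -0.1, 160.9]
wrist_force: [0.1, -0.1, 0.3]
opening: 0.0852
```

```bash
python3 plan.py 442.8 -64.4 48 161
```

```text
t 15.65 tcp [438.9 -64.3 151.5] rot [ 1.8000e+02 -8.0000e-02  1.6088e+02] F [ 0.1 -0.1  0.3] open 85.2 q [ -8. -10. -16.  85.   0.  11.]
shift in current tool axes [ -3.9   1.2 103.5]  turn [ 0.    -0.001 -0.002]  (shift in axes after turn [ -3.8   1.2 103.5] )
```

Call:
servo_tool(motion=[[[-4,1.2,20,0,0,0],[0,0,25,0,0,0],[0,0,25,0,0,0],[0,0,20,0,0,0],[0,0,13,0,0,0]]])

```text
time: 16.15
ee_pos: [0.4427, -0.0628, 0.0473]
tcp_rot: [-180.0, -0.1, 161.1]
wrist_force: [-0.3, 0.8, 0.3]
opening: 0.085
```

Call:
servo_tool(motion=[[[0,0,0,0,0,0],[0,0,0,0,0,0],[0,0,0,0,0,0],[0,0,0,0,0,0],[0,0,0,0,0,0]]], gripper=38, newtons=25)

```text
time: 16.65
ee_pos: [0.4443, -0.0641, 0.0507]
tcp_rot: [180.0, 0.1, 161.0]
wrist_force: [-0.6, 1.8, 6.5]
opening: 0.045
```

Call:
servo_tool(motion=[[[0,0,0,0,0,0],[0,0,0,0,0,0],[0,0,0,0,0,0]]])

```text
time: 16.95
ee_pos: [0.4443, -0.0641, 0.0506]
tcp_rot: [180.0, 0.1, 161.0]
wrist_force: [-1.0, 2.7, 6.9]
opening: 0.0452
```

```bash
python3 plan.py 611.4 240.7 150 161
```

```text
t 16.95 tcp [444.3 -64.1  50.6] rot [1.7995e+02 1.2000e-01 1.6099e+02] F [-1.   2.7  6.9] open 45.2 q [ -8.  -8. -25.  73.   0.  11.]
shift in current tool axes [-58.9 342.7 -98.9]  turn [ 0.001  0.002 -0.   ]  (shift in axes after turn [-58.8 342.6 -99.4] )
```

Call:
servo_tool(motion=[[[0,0,-15,0,0,0],[0,0,-28,0,0,0],[0,0,-28,0,0,0],[0,0,-28,0,0,0],[-6,40,0,0,0,0]]])

```text
time: 17.45
ee_pos: [0.4631, -0.0304, 0.1528]
tcp_rot: [180.0, 0.3, 160.7]
wrist_force: [1.6, 0.3, -1.8]
opening: 0.0451
```

Call:
servo_tool(motion=[[[-8,46,0,0,0,0],[-8,46,0,0,0,0],[-8,46,0,0,0,0],[-8,46,0,0,0,0],[-8,46,0,0,0,0]]])

```text
time: 17.95
ee_pos: [0.5756, 0.178, 0.1485]
tcp_rot: [-180.0, 0.0, 161.0]
wrist_force: [1.3, -0.2, -0.3]
opening: 0.0451
```

Call:
servo_tool(motion=[[[-7,40,0,0,0,0],[-4,25,0,0,0,0],[-1,8,0,0,0,0],[0,0,0,0,0,0],[0,0,0,0,0,0]]])

```text
time: 18.45
ee_pos: [0.6097, 0.2404, 0.1484]
tcp_rot: [-180.0, -0.0, 161.0]
wrist_force: [-0.0, -0.1, -0.9]
opening: 0.0451
```

```bash
python3 plan.py 611.4 240.7 57 161;  python3 -c "
from h import *
p=snap('side','g9');
a=cv2.imread('pics/g9.png')[20:180,150:350]; cv2.imwrite('pics/g9c.png',cv2.resize(a,None,fx=3,fy=3,interpolation=2))"
```

```text
t 18.45 tcp [609.7 240.4 148.4] rot [-1.7996e+02 -2.0000e-02  1.6096e+02] F [-0.  -0.1 -0.9] open 45.1 q [22. 19. 15. 86. -0. 41.]
shift in current tool axes [-1.5  0.9 91.4]  turn [-0.001 -0.    -0.001]  (shift in axes after turn [-1.5  0.8 91.4] )
```

View pics/g9c.png

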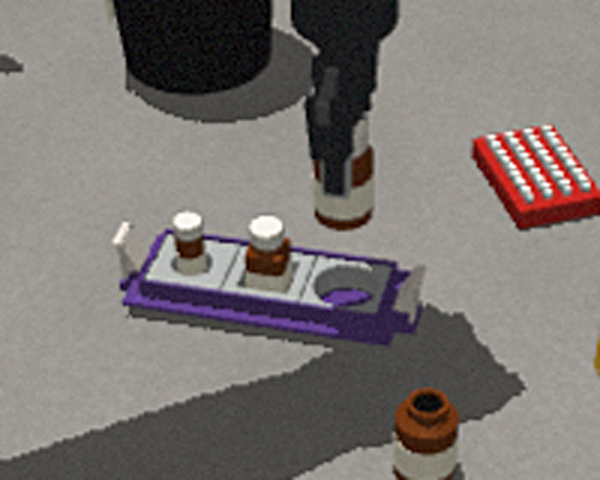

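Call:
servo_tool(motion=[[[-2.5,0.8,25,0,0,0],[0,0,25,0,0,0],[0,0,15,0,0,0],[0,0,10,0,0,0],[0,0,8,0,0,0]]])

```text
time: 19.0
ee_pos: [0.6127, 0.2408, 0.0654]
tcp_rot: [180.0, 0.0, 161.0]
wrist_force: [-0.6, 0.3, -1.0]
opening: 0.0451
```

Call:
servo_tool(motion=[[[0,0,5,0,0,0],[0,0,3,0,0,0],[0,0,2,0,0,0],[0,0,1,0,0,0],[0,0,0,0,0,0]]])

```text
time: 19.5
ee_pos: [0.6128, 0.2413, 0.0547]
tcp_rot: [180.0, 0.0, 161.0]
wrist_force: [-0.3, -1.2, -1.1]
opening: 0.0452
```

```bash
python3 plan.py 612.5 240.7 54 161;  python3 -c "
from h import *
p=snap('side','g10');
a=cv2.imread('pics/g10.png')[20:180,150:350]; cv2.imwrite('pics/g10c.png',cv2.resize(a,None,fx=3,fy=3,interpolation=2))"
```

```text
t 19.5 tcp [612.8 241.3  54.7] rot [1.7999e+02 2.0000e-02 1.6099e+02] F [-0.3 -1.2 -1.1] open 45.2 q [21. 20.  7. 76. -0. 41.]
shift in current tool axes [ 0.1 -0.7  0.7]  turn [ 0.  0. -0.]  (shift in axes after turn [ 0.1 -0.7  0.7] )
```

View pics/g10c.png

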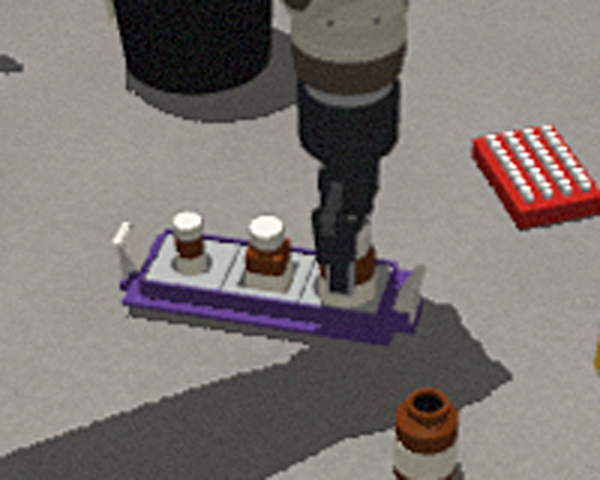

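Call:
servo_tool(motion=[[[0,-0.5,1,0,0,0],[0,0,0.5,0,0,0],[0,0,0.5,0,0,0],[0,0,0,0,0,0]]])

```text
time: 19.95
ee_pos: [0.6127, 0.2409, 0.0537]
tcp_rot: [180.0, 0.1, 161.0]
wrist_force: [-2.9, 0.3, 8.0]
opening: 0.0449
```

Call:
servo_tool(motion=[[[0,0,0,0,0,0],[0,0,0,0,0,0],[0,0,0,0,0,0],[0,0,0,0,0,0],[0,0,0,0,0,0]]], gripper=80)

```text
time: 20.45
ee_pos: [0.6125, 0.2407, 0.0523]
tcp_rot: [-180.0, -0.0, 161.0]
wrist_force: [-1.0, 0.6, 0.3]
opening: 0.0803
```

Call:
servo_tool(motion=[[[0,0,-20,0,0,0],[0,0,-40,0,0,0],[0,0,-40,0,0,0],[0,0,-20,0,0,0]]])

```text
time: 20.85
ee_pos: [0.6133, 0.241, 0.1765]
tcp_rot: [179.8, 0.2, 161.0]
wrist_force: [-0.1, -0.6, 1.0]
opening: 0.0803
```

```bash
python3 plan.py 502 -270 180 196.6;  python3 -c "
from h import *
p=snap('side','g11');
a=cv2.imread('pics/g11.png')[20:180,150:350]; cv2.imwrite('pics/g11c.png',cv2.resize(a,None,fx=3,fy=3,interpolation=2))"
```

```text
t 20.85 tcp [613.3 241.  176.5] rot [179.84   0.19 160.99] F [-0.1 -0.6  1. ] open 80.3 q [21. 19. 19. 89.  0. 40.]
shift in current tool axes [ -61.3 -519.4   -4.7]  turn [ 0.002  0.004 -0.622]  (shift in axes after turn [ 252.6 -458.    -3.5] )
```

View pics/g11c.png

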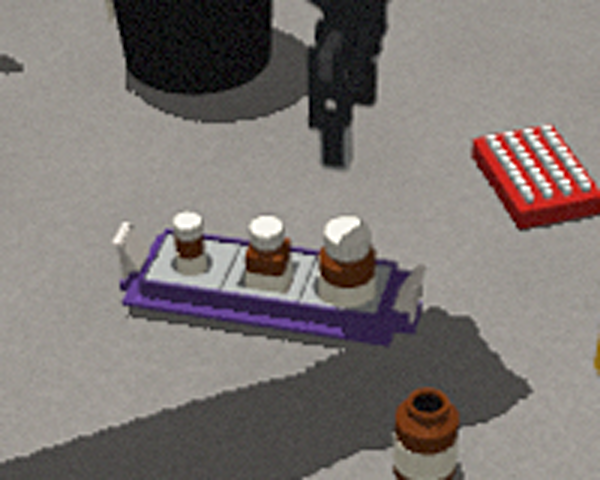

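Call:
servo_tool(motion=[[[-5,-44,0,0,0,0],[-5.6,-47.5,0,0,0,0],[-5.6,-47.5,0,0,0,0],[-5.6,-47.5,0,0,0,0],[-5.6,-47.5,0,0,0,0]]], gripper=60)

```text
time: 21.4
ee_pos: [0.5614, 0.009, 0.1723]
tcp_rot: [180.0, 0.0, 161.0]
wrist_force: [1.4, -0.1, -0.8]
opening: 0.0602
```

Call:
servo_tool(motion=[[[-5.6,-47.5,0,0,0,0],[-5.6,-47.5,0,0,0,0],[-5.6,-47.5,0,0,0,0],[-5.6,-47.5,0,0,0,0],[-5.6,-47.5,0,0,0,0]]])

```text
time: 21.9
ee_pos: [0.5105, -0.2249, 0.1724]
tcp_rot: [-180.0, 0.0, 161.0]
wrist_force: [0.2, 0.2, 0.5]
opening: 0.0603
```

Call:
servo_tool(motion=[[[-5,-45,0,0,0,0],[0,0,-2,0,0,-0.14],[0,0,0,0,0,-0.14],[0,0,0,0,0,-0.14],[0,0,0,0,0,-0.14]]])

```text
time: 22.4
ee_pos: [0.5012, -0.2675, 0.1742]
tcp_rot: [180.0, -0.0, -166.6]
wrist_force: [-0.6, 0.0, -0.4]
opening: 0.0599
```

```bash
cat > hand.py <<'E'
from h import *
import pickle
from scipy.optimize import least_squares
p,s=pickle.load(open("p0.pkl","rb"))
obs=[]
for cam,rc,th in((p,(347,174,78,118),55),(s,(158,255,148,103),70)):
    x,y,w,h=rc; a=cam["color"][y:y+h,x:x+w].max(2)
    m=(a<th).astype(np.uint8);k,l,st,c=cv2.connectedComponentsWithStats(m)
    # bar = most elongated large comp near centre
    best=[(st[i,4],i) for i in range(1,k)]
    for ar,i in sorted(best)[-3:]: print(ar,st[i],c[i]+[x,y])
    i=min([i for i in range(1,k) if st[i,4]>120],key=lambda i:np.hypot(*(c[i]-[w/2,h/2])))
    M=cv2.moments((l==i).astype(np.uint8),True);ang=.5*np.arctan2(2*M['mu11'],M['mu20']-M['mu02'])
    obs.append((c[i]+[x,y],ang,st[i,4]))
def pred(cam,X):
    cx,cy,th=X;cs,sn=np.cos(th),np.sin(th)
    q=[proj(cam,(cx+cs*a-sn*b,cy+sn*a+cs*b,z)) for a in(-.055,.055) for b in(-.007,.007) for z in(.09,.106)]
    hull=cv2.convexHull(np.float32(q)*64);M=cv2.moments(hull/64)
    return np.array([M['m10']/M['m00'],M['m01']/M['m00']]),.5*np.arctan2(2*M['mu11'],M['mu20']-M['mu02']),M['m00']
def f(X,cams):
    r=[]
    for i in cams:
        c,a,_=pred((p,s)[i],X); r+=list(c-obs[i][0])+[np.sin(a-obs[i][1])*40]
    return r
for cams in([0],[1],[0,1]):
    r=least_squares(f,[.5,-.27,np.radians(16.6)],args=(cams,),x_scale=[.01,.01,.1],diff_step=1e-3)
    print(cams,(r.x[:2]*1e3).round(1),np.degrees(r.x[2]).round(2),np.round(r.fun,2),[ (pred((p,s)[i],r.x)[2],obs[i][2]) for i in cams])
E
python3 hand.py; python3 plan.py 502 -270 180 196.6; python3 -c "
from h import *
p=snap('side','g12');t=snap('top','g12t')
im=rect(t,.081,.42,.70,.15,.40,2000);save('g12r',im)
"
```

```text
15 [49 60  5 13 15] [398.33333333 240.33333333]
18 [43 39  6 14 18] [392.44444444 219.5       ]
117 [ 35  31  17  53 117] [390.14529915 231.25641026]
t 22.4 tcp [ 501.2 -267.5  174.2] rot [ 1.7999e+02 -1.0000e-02 -1.6662e+02] F [-0.6  0.  -0.4] open 59.9 q [-28.   7.   3.  87.   0. -41.]
shift in current tool axes [-0.2 -2.6 -5.8]  turn [ 0.    -0.    -0.056]  (shift in axes after turn [-0.  -2.7 -5.8] )Traceback (most recent call last):
  File "hand.py", line 12, in <module>
    i=min([i for i in range(1,k) if st[i,4]>120],key=lambda i:np.hypot(*(c[i]-[w/2,h/2])))
ValueError: min() iterable argument is empty
```

View pics/g12r.png

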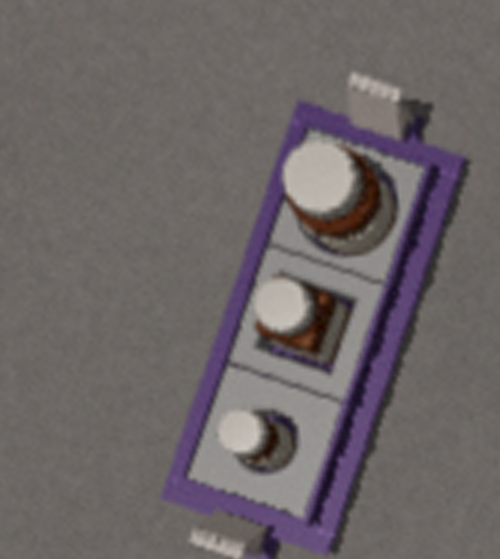

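View pics/g12.png

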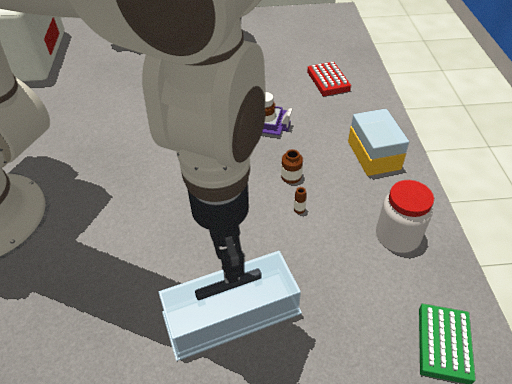

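```bash
sed -i 's/(347,174,78,118),55)/(347,174,78,118),72)/; s/(158,255,148,103),70)/(158,255,148,103),80)/; s/>120\]/>250]/' hand.py; python3 hand.py
```

```text
1 [22 74  1  1  1] [369. 248.]
1 [27 97  1  1  1] [374. 271.]
410 [ 35  29  22  55 410] [392.35853659 229.52195122]
21 [71 18 16  7 21] [236.42857143 276.47619048]
319 [ 37  18  66  27 319] [227.7460815  286.79937304]
553 [ 29  59 116  44 553] [246.17359855 336.92405063]
[0] [ 502.7 -269.2] 16.75 [-0. -0. -0.] [(544.697317502927, np.int32(410))]
[1] [ 500.9 -273.5] 15.9 [-0.  0.  0.] [(890.1142907082103, np.int32(319))]
[0, 1] [ 501.7 -271.4] 16.41 [ 1.16  0.59  0.22  0.38 -1.15 -0.29] [(545.8157757127192, np.int32(410)), (886.5577339506708, np.int32(319))]
```

```bash
for a in "85 110" "95 125" "90 100"; do set -- $a; sed "s/118),72)/118),$1)/; s/103),80)/103),$2)/" hand.py > hand2.py; echo == $a; python3 hand2.py | grep '^\[' ; done
python3 - <<'E'
from h import *
import pickle
p,s=pickle.load(open("p0.pkl","rb"))
a=s["color"][255:360,155:310];b=p["color"][170:295,340:430]
save("hs",cv2.resize(a,None,fx=5,fy=5,interpolation=0))
E
```

```text
== 85 110
[0] [ 501.2 -269.4] 16.62 [-0. -0.  0.] [(545.0190297586378, np.int32(449))]
[1] [ 507.7 -337.5] 16.49 [ 0.  0. -0.] [(988.2389626065269, np.int32(1610))]
[0, 1] [ 505.8 -308.3] 16.85 [ 19.92  -0.97  -0.48  -2.27 -17.33   0.13] [(562.109692850383, np.int32(449)), (940.7430538889021, np.int32(1610))]
== 95 125
[0] [ 501.1 -269.5] 16.51 [-0. -0.  0.] [(545.0548494767863, np.int32(473))]
[1] [ 511.5 -339.4] 16.98 [-0. -0.  0.] [(989.6371242988389, np.int32(2154))]
[0, 1] [ 508.2 -309.6] 16.98 [ 20.53  -2.2   -0.66  -3.26 -17.7    0.37] [(562.3209925051779, np.int32(473)), (941.7789089106955, np.int32(2154))]
== 90 100
[0] [ 501.2 -269.4] 16.53 [ 0. -0.  0.] [(544.9981175847352, np.int32(456))]
[1] [ 502.9 -268.2] 16.88 [-0.  0.  0.] [(881.1487814630382, np.int32(601))]
[0, 1] [ 502.2 -268.8] 16.66 [-0.31 -0.55 -0.09 -0.41  0.35  0.13] [(544.5881666867062, np.int32(456)), (882.3992270724848, np.int32(601))]
```

View pics/hs.png

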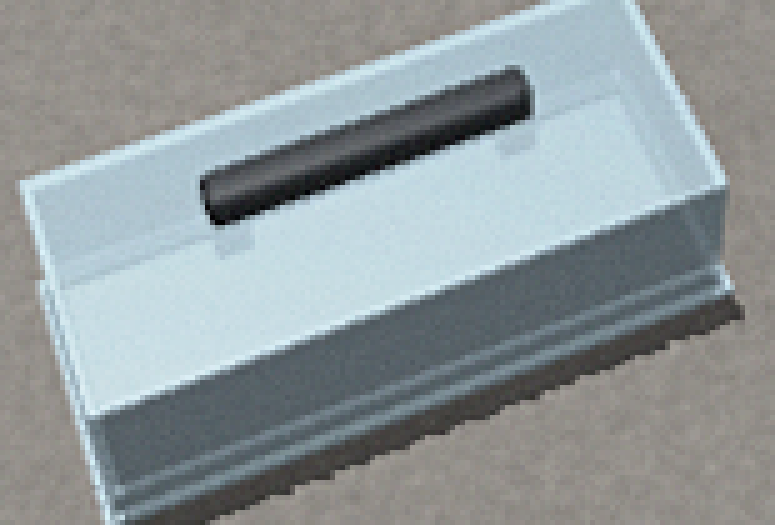

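Call:
servo_tool(motion=[[[0,0,0,0,0,-0.057],[0,0,0,0,0,0],[0,0,0,0,0,0]]])

```text
time: 22.8
ee_pos: [0.5014, -0.2672, 0.1744]
tcp_rot: [180.0, -0.0, -163.9]
wrist_force: [-1.7, 0.1, -0.6]
opening: 0.0598
```

```bash
python3 plan.py 502 -269 100 196.65
```

```text
t 22.8 tcp [ 501.4 -267.2  174.4] rot [ 180.     -0.   -163.88] F [-1.7  0.1 -0.6] open 59.8 q [-28.   7.   3.  87.   0. -44.]
shift in current tool axes [-0.1 -1.9 74.4]  turn [ 0.    -0.    -0.009]  (shift in axes after turn [-0.1 -1.9 74.4] )
```

Call:
servo_tool(motion=[[[0,-1.9,20,0,0,-0.009],[0,0,22,0,0,0],[0,0,18,0,0,0],[0,0,10,0,0,0],[0,0,5,0,0,0]]])

```text
time: 23.3
ee_pos: [0.5016, -0.2689, 0.0986]
tcp_rot: [180.0, -0.0, -163.2]
wrist_force: [0.5, 0.0, 0.4]
opening: 0.0599
```

Call:
servo_tool(motion=[[[0,0,0,0,0,0],[0,0,0,0,0,0],[0,0,0,0,0,0],[0,0,0,0,0,0],[0,0,0,0,0,0]]], gripper=8, newtons=60)

```text
time: 23.8
ee_pos: [0.5023, -0.2691, 0.1005]
tcp_rot: [-180.0, 0.1, -163.1]
wrist_force: [-1.2, 2.8, 5.6]
opening: 0.0131
```

Call:
servo_tool(motion=[[[0,0,0,0,0,0],[0,0,0,0,0,0],[0,0,0,0,0,0]]])

```text
time: 24.1
ee_pos: [0.5022, -0.2691, 0.1004]
tcp_rot: [-180.0, 0.1, -163.1]
wrist_force: [-1.4, 1.9, 5.6]
opening: 0.0126
```

```bash
python3 plan.py 549 262.2 215 161; python3 -c "
from h import *
p=snap('side','g13')
a=cv2.imread('pics/g13.png')[180:370,120:340]; cv2.imwrite('pics/g13c.png',cv2.resize(a,None,fx=3,fy=3,interpolation=2))"
```

```text
t 24.1 tcp [ 502.2 -269.1  100.4] rot [-1.7996e+02  6.0000e-02 -1.6315e+02] F [-1.4  1.9  5.6] open 12.6 q [-28.   7.  -4.  79.   0. -45.]
shift in current tool axes [-198.9  494.9 -114.8]  turn [-0.     0.001  0.626]  (shift in axes after turn [ 128.8  517.6 -114.6] )
```

View pics/g13c.png

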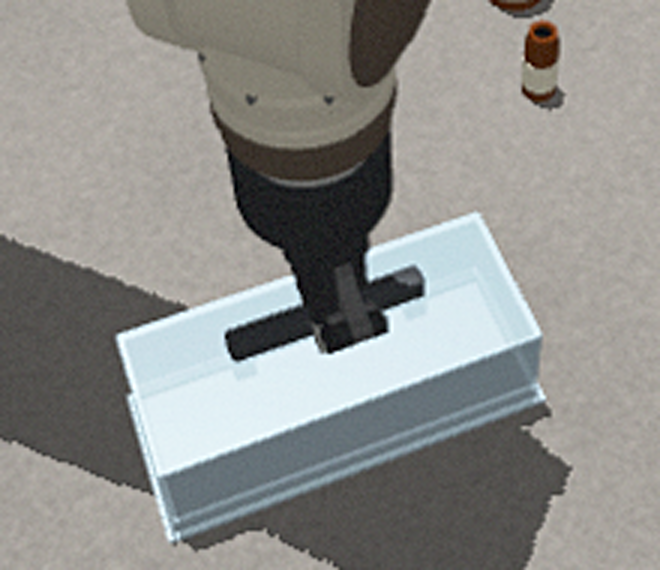

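Call:
servo_tool(motion=[[[0,0,-10,0,0,0],[0,0,-25,0,0,0],[0,0,-30,0,0,0],[0,0,-30,0,0,0],[0,0,-20,0,0,0]]])

```text
time: 24.65
ee_pos: [0.5021, -0.2693, 0.2171]
tcp_rot: [-179.9, 0.1, -163.1]
wrist_force: [0.2, 0.3, -1.9]
opening: 0.0125
```

Call:
servo_tool(motion=[[[-6,15,0,0,0,0],[-12,30,0,0,0,0],[-15,37,0,0,0,0],[-15,37,0,0,0,0],[-15,37,0,0,0,0]]])

```text
time: 25.15
ee_pos: [0.5163, -0.0993, 0.2134]
tcp_rot: [180.0, -0.1, -163.2]
wrist_force: [-0.1, -1.0, -1.8]
opening: 0.0126
```

Call:
servo_tool(motion=[[[-15,37,0,0,0,0],[-15,37,0,0,0,0],[-15,37,0,0,0,0],[-15,37,0,0,0,0],[-15,37,0,0,0,0]]])

```text
time: 25.65
ee_pos: [0.5342, 0.0996, 0.2134]
tcp_rot: [180.0, -0.1, -163.1]
wrist_force: [0.7, 0.5, -1.7]
opening: 0.0132
```

Call:
servo_tool(motion=[[[-15,37,0,0,0,0],[-15,37,0,0,0,0],[-12,32,0,0,0,0],[-10,25,0,0,0,0],[-6,15,0,0,0,0]]])

```text
time: 26.15
ee_pos: [0.5472, 0.2562, 0.2131]
tcp_rot: [180.0, -0.1, -163.0]
wrist_force: [0.3, -0.6, -2.2]
opening: 0.0128
```

Call:
servo_tool(motion=[[[0,0,0,0,0,0.06],[0,0,0,0,0,0.12],[0,0,0,0,0,0.14],[0,0,0,0,0,0.14],[0,0,0,0,0,0.1]]])

```text
time: 26.65
ee_pos: [0.5478, 0.2536, 0.2138]
tcp_rot: [-179.9, -0.0, 164.4]
wrist_force: [0.1, -0.6, -1.0]
opening: 0.013
```

Call:
servo_tool(motion=[[[0,0,0,0,0,0.066],[0,0,0,0,0,0],[0,0,0,0,0,0],[0,0,0,0,0,0]]])

```text
time: 27.05
ee_pos: [0.5481, 0.2537, 0.2143]
tcp_rot: [-180.0, -0.0, 161.1]
wrist_force: [0.5, 0.5, -2.9]
opening: 0.0125
```

```bash
python3 plan.py 549 262.2 215 161; python3 -c "
from h import *
import pickle
p=snap('side','g14');t=snap('top','g14t');pickle.dump((p,t),open('p14.pkl','wb'))
a=cv2.imread('pics/g14.png')[0:200,120:390]; b=cv2.imread('pics/g14t.png')[90:290,20:290];cv2.imwrite('pics/g14c.png',cv2.resize(np.hstack([a,b]),None,fx=1.45,fy=1.45,interpolation=2))"
```

```text
t 27.05 tcp [548.1 253.7 214.3] rot [-1.7998e+02 -1.0000e-02  1.6107e+02] F [ 0.5  0.5 -2.9] open 12.5 q [25. 12. 14. 92. -0. 44.]
shift in current tool axes [ 1.9  8.3 -0.7]  turn [-0.    -0.     0.001]  (shift in axes after turn [ 1.9  8.3 -0.7] )
```

View pics/g14c.png

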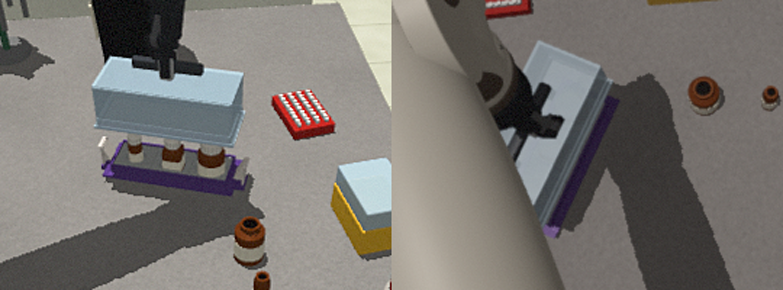

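Call:
servo_tool(motion=[[[1,4,0,0,0,0],[1,4.3,0,0,0,0],[0,0,0,0,0,0],[0,0,0,0,0,0]]])

```text
time: 27.55
ee_pos: [0.5491, 0.2626, 0.2144]
tcp_rot: [-180.0, -0.0, 161.0]
wrist_force: [-0.0, 1.0, -1.4]
opening: 0.0133
```

```bash
cat > ov.py <<'E'
from h import *
import sys
tag=sys.argv[1]; off=float(sys.argv[2]) if len(sys.argv)>2 else .1004
o=bot.get_obs();x,y,z=o["ee_pos"];yaw=np.radians(o["tcp_rot"][2])
def box(cx,cy,th,lx,ly,z):
    c,s_=np.cos(th),np.sin(th);return [(cx+c*a*lx/2-s_*b*ly/2,cy+s_*a*lx/2+c*b*ly/2,z) for a,b in((-1,-1),(1,-1),(1,1),(-1,1))]
p=bot.camera("side");t=bot.camera("top");out=[]
for cam,(r0,c0) in((p,(0,140)),(t,(100,60))):
    f=5; im=cv2.resize(cam["color"][r0:r0+190,c0:c0+190],None,fx=f,fy=f,interpolation=cv2.INTER_CUBIC)
    for b,col in((box(x,y,yaw,.226,.094,z-off),(255,0,0)),(box(x,y,yaw,.226,.094,z-off+.004),(255,150,0)),(box(x,y,yaw,.110,.014,z-off+.106),(0,255,0)),(box(.549,.2622,np.radians(-19),.226,.094,.014),(255,255,0))):
        q=np.array([proj(cam,X) for X in b]); q=((q-[c0,r0]+.5)*f).astype(int); cv2.polylines(im,[q],True,col,1)
    out.append(im)
save(tag+"a",cv2.resize(out[0][:,50:800],None,fx=.8,fy=.8,interpolation=3)[:600]);save(tag+"b",cv2.resize(out[1],(600,600),interpolation=3))
E
python3 plan.py 549 262.2 130 161; python3 ov.py o1
```

```text
t 27.55 tcp [549.1 262.6 214.4] rot [-180.     -0.    161.01] F [-0.   1.  -1.4] open 13.3 q [26. 13. 15. 92. -0. 45.]
shift in current tool axes [-0.1 -0.4 84.4]  turn [-0. -0.  0.]  (shift in axes after turn [-0.  -0.4 84.4] )
```

View pics/o1a.png

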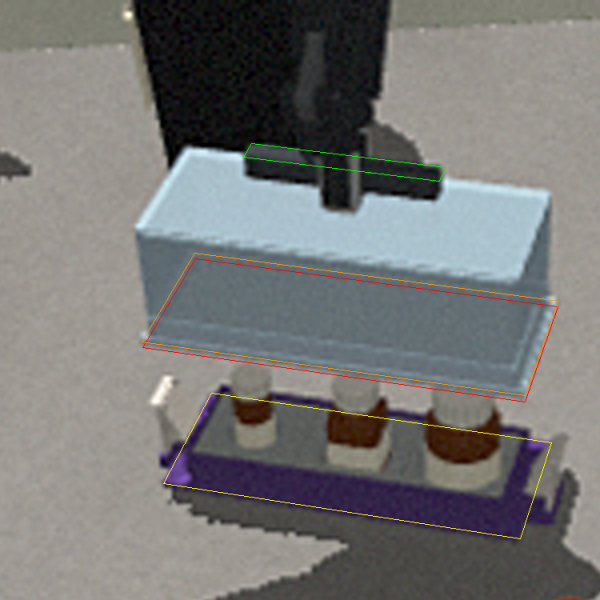

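View pics/o1b.png

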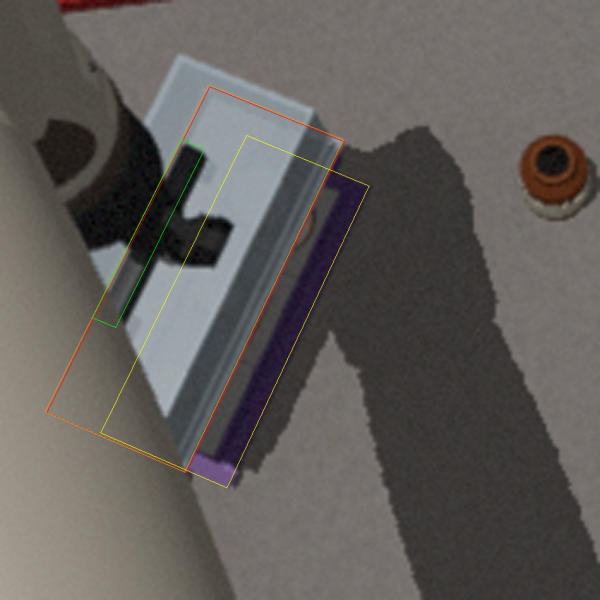

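Call:
servo_tool(motion=[[[0,-0.3,12,0,0,0],[0,0,20,0,0,0],[0,0,15,0,0,0],[0,0,12,0,0,0],[0,0,8,0,0,0]]])

```text
time: 28.15
ee_pos: [0.5486, 0.2618, 0.1459]
tcp_rot: [-179.9, -0.1, 161.0]
wrist_force: [0.3, 0.2, -2.1]
opening: 0.0127
```

Call:
servo_tool(motion=[[[0,0,5,0,0,0],[0,0,5,0,0,0],[0,0,0,0,0,0]]])

```text
time: 28.45
ee_pos: [0.5489, 0.262, 0.1371]
tcp_rot: [-180.0, -0.0, 161.0]
wrist_force: [-0.3, -0.7, -1.6]
opening: 0.0127
```

```bash
python3 plan.py 549 262.2 125 161; python3 ov.py o2
```

```text
t 28.45 tcp [548.9 262.  137.1] rot [-1.7999e+02 -1.0000e-02  1.6099e+02] F [-0.3 -0.7 -1.6] open 12.7 q [26. 12.  6. 83.  0. 45.]
shift in current tool axes [-0.   0.2 12.1]  turn [-0. -0. -0.]  (shift in axes after turn [-0.   0.2 12.1] )
```

View pics/o2a.png

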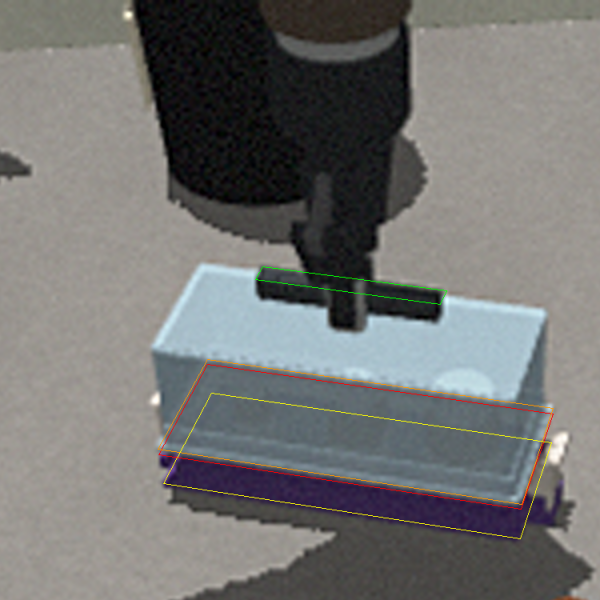

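View pics/o2b.png

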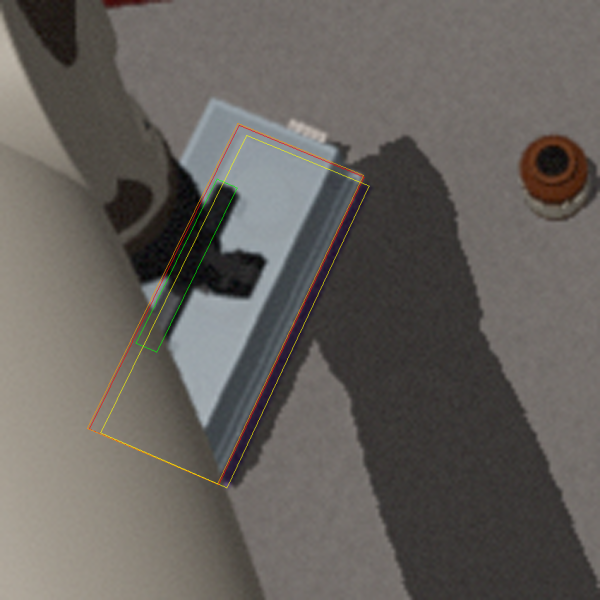

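Call:
servo_tool(motion=[[[0,0,3,0,0,0],[0,0,3,0,0,0],[0,0,3,0,0,0],[0,0,2,0,0,0],[0,0,0,0,0,0]]])

```text
time: 29.05
ee_pos: [0.5492, 0.2622, 0.1269]
tcp_rot: [180.0, 0.0, 161.0]
wrist_force: [1.2, 0.1, 2.8]
opening: 0.0129
```

Call:
servo_tool(motion=[[[0,0,2,0,0,0],[0,0,2,0,0,0],[0,0,0,0,0,0]]])

```text
time: 29.35
ee_pos: [0.5493, 0.2623, 0.1232]
tcp_rot: [179.9, 0.1, 161.0]
wrist_force: [-0.2, -0.3, 5.3]
opening: 0.0128
```

Call:
servo_tool(motion=[[[0,0,2,0,0,0],[0,0,2,0,0,0],[0,0,0,0,0,0]]])

```text
time: 29.65
ee_pos: [0.549, 0.2622, 0.1185]
tcp_rot: [180.0, 0.0, 161.0]
wrist_force: [-0.4, 0.7, 1.1]
opening: 0.0128
```

Force rose to ~5 N above baseline then dropped: the clips seem passed. Press down to the ledge.

Call:
servo_tool(motion=[[[0,0,2,0,0,0],[0,0,1.5,0,0,0],[0,0,0,0,0,0]]])

```text
time: 29.95
ee_pos: [0.5488, 0.262, 0.1145]
tcp_rot: [-180.0, -0.0, 161.0]
wrist_force: [0.4, 1.0, -1.3]
opening: 0.013
```

Call:
servo_tool(motion=[[[0,0,2,0,0,0],[0,0,1,0,0,0],[0,0,0,0,0,0],[0,0,0,0,0,0]]])

```text
time: 30.35
ee_pos: [0.5489, 0.2623, 0.1143]
tcp_rot: [179.9, 0.1, 161.0]
wrist_force: [-6.2, -0.8, 15.7]
opening: 0.0128
```

```bash
python3 plan.py 549 262.2 125 161; python3 ov.py o3
```

```text
t 30.35 tcp [548.9 262.3 114.3] rot [1.7991e+02 6.0000e-02 1.6100e+02] F [-6.2 -0.8 15.7] open 12.8 q [26. 12.  3. 81.  0. 45.]
shift in current tool axes [ -0.1  -0.1 -10.7]  turn [0.002 0.001 0.   ]  (shift in axes after turn [ -0.1  -0.1 -10.7] )
```

View pics/o3a.png

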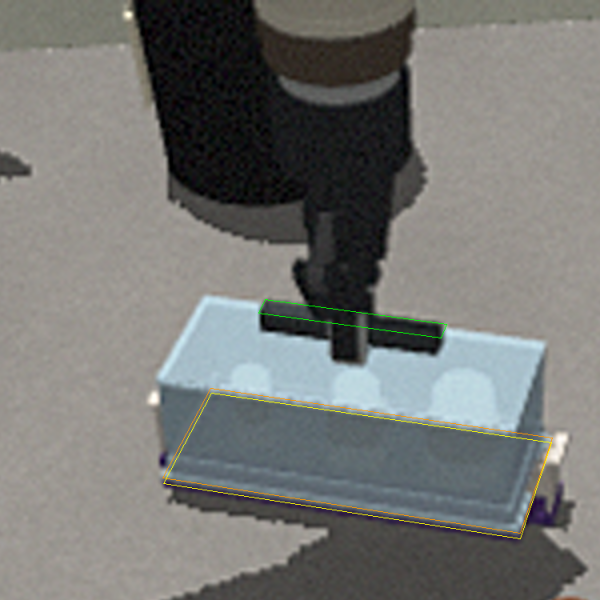

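Call:
servo_tool(motion=[[[0,0,-2,0,0,0],[0,0,0,0,0,0]]])

```text
time: 30.65
ee_pos: [0.5489, 0.2622, 0.1144]
tcp_rot: [180.0, 0.0, 161.0]
wrist_force: [-1.9, 1.2, 6.3]
opening: 0.0132
```

Call:
servo_tool(motion=[[[0,0,0,0,0,0],[0,0,0,0,0,0],[0,0,0,0,0,0],[0,0,0,0,0,0],[0,0,0,0,0,0]]], gripper=50)

```text
time: 31.15
ee_pos: [0.5489, 0.262, 0.1137]
tcp_rot: [-180.0, -0.0, 161.0]
wrist_force: [-0.5, 0.5, -0.0]
opening: 0.0504
```

Call:
servo_tool(motion=[[[0,0,-10,0,0,0],[0,0,-30,0,0,0],[0,0,-40,0,0,0],[0,0,-40,0,0,0],[0,0,0,0,0,0]]])

```text
time: 31.65
ee_pos: [0.5503, 0.2627, 0.2412]
tcp_rot: [179.6, 0.4, 161.0]
wrist_force: [0.3, -0.1, -0.7]
opening: 0.0503
```

Call:
servo_tool(motion=[[[0,-30,0,0,0,0],[0,-40,0,0,0,0],[0,-45,0,0,0,0],[0,-45,0,0,0,0],[0,-45,0,0,0,0]]])

```text
time: 32.15
ee_pos: [0.4813, 0.0669, 0.2345]
tcp_rot: [180.0, 0.0, 161.0]
wrist_force: [0.6, -0.9, 0.6]
opening: 0.0502
```

Call:
servo_tool(motion=[[[0,-45,0,0,0,0],[0,-40,0,0,0,0],[0,-20,0,0,0,0],[0,0,0,0,0,0],[0,0,0,0,0,0]]])

```text
time: 32.65
ee_pos: [0.4481, -0.0312, 0.2346]
tcp_rot: [180.0, 0.1, 160.9]
wrist_force: [-0.5, -0.6, -0.3]
opening: 0.05
```

```bash
python3 plan.py; sed 's/^o=bot.*/x,y,z,yaw=.549,.2622,.1144,np.radians(-19)/' ov.py > ov2.py; python3 ov2.py o4; python3 -c "
from h import *
p=snap('side','e');t=snap('top','et')"
```

```text
t 32.65 tcp [448.1 -31.2 234.6] rot [1.7997e+02 5.0000e-02 1.6092e+02] F [-0.5 -0.6 -0.3] open 50.0 q [-4. -9. -5. 94.  0. 15.]
```

View pics/o4a.png

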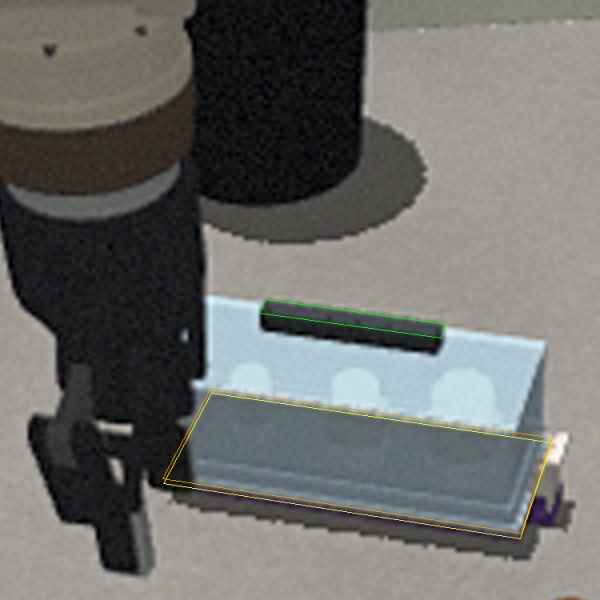

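View pics/o4b.png

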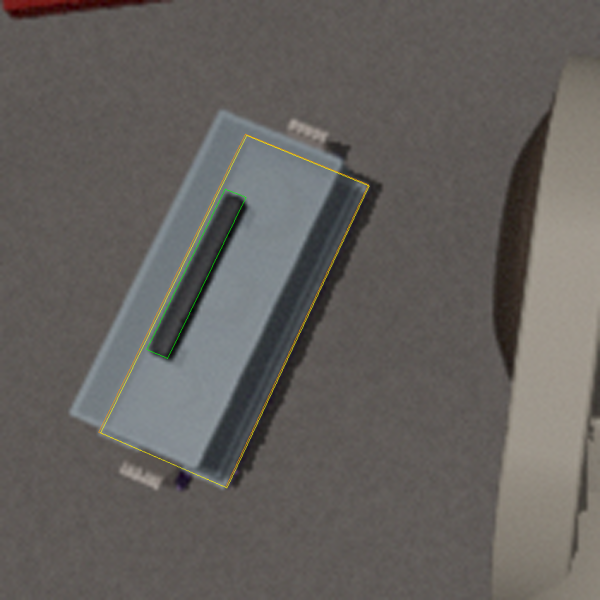

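View pics/e.png

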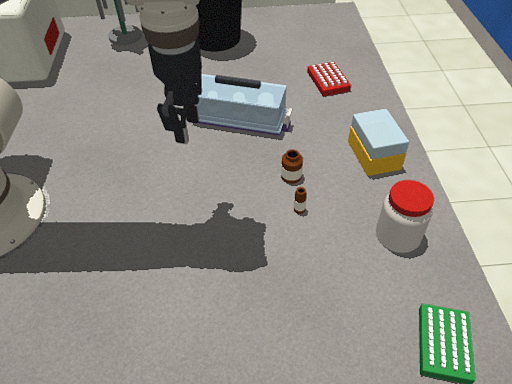

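The pictures show the lid home and level: the handle outline at (245,80) in the side view matches the expected pose, and both clips are outside the rim. The opened bottles at (292,166) and (300,200) have not moved. Handing in.

```bash
python3 -c "
from workcell import bot
print(bot.job_done())"
```

```text
the job is handed in; nothing more can be done
None
```

The kit is repacked and handed in at about 33 s of the 104 s allowed; `job_done()` gave no verdict, so the result rests on my own checks below.

**What I did:** I stood the square bottle, the vial and the large round bottle in their matching wells, each lowered until it touched the caddy floor. Then I carried the lid over by its handle, pressed it past the clips and let go.

**Last checks:**
- **Bottles:** a top picture taken before the lid went on put all three caps within about 3 mm of their well centres, upright.
- **Lid:** the rim stopped about 14 mm above the bench with up to 16 N of upward force on the gripper. After release it stayed put, and its outline matched the home pose in both cameras.
- **Opened bottles:** they look unmoved and upright in the last side picture. I judged this by eye and did not measure it.
- **Arm:** it was clear of everything, and the wrist force was near zero.

**Disagreements:**
- The two cameras differed by up to about 3 mm on the caddy's y position, so I used the average. Everything seated without sideways force.
- The force I felt as the lid passed the clips was about 7 N above the hanging lid's weight, at the low end of the expected 7–12 N. It then dropped off before the firm stop at the ledge, which fits the clips having snapped over.

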